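# Open the deep-bolted lockbox with its T-key

## Task

Open the grey lockbox: lift the steel T-key out of its wooden block, lower it down the deep key shaft in the box's front deck, find the recessed square stem by feel without bearing down with more than about 25 N, seat the key fully and turn it clockwise until the deadbolt is fully drawn, without wrenching it against its stop. Let go, leaving the key standing in the shaft, then press the round push button so that the lid springs up. Leave the other things on the shelf where they are.

Things in the scene. Friction and masses are not known exactly. Their poses are not given: they have to be found in the camera images.
- tkey_bar (a point): The T-key of bare steel, 0.30 kg: a flat cross-bar 84 long, 12 thick and 16 high (mm) on top of a round shank of 13 mm diameter, with a square socket foot. This point is the centre of the cross-bar, where it is best gripped, across its 12 mm; x runs along the bar, y across it, z up the key, away from the foot. The whole key is 173 mm tall and stands upright in the key block at the start; it must be lifted 50 mm to clear the block.
- tkey_foot (a point): Middle of the T-key's open bottom end, 165 mm straight below the bar's centre; axes as tkey_bar. The foot is a square tube 20.5 mm outside, with sides parallel and square to the bar; its square socket is 13.5 mm wide and 30 mm deep.
- key_block: Wooden key block, fixed, 75 x 75 x 62 mm, with one square pocket 22.5 mm wide and 50 mm deep in its top that holds the T-key's foot. Origin at the centre of its underside.
- lockbox: Grey steel lockbox, fixed to the shelf, 220 (x, front to back) x 260 (y) x 130 mm high. Origin at the centre of its underside; -x is its front, z up. The front 88 mm of its top is a fixed deck at 130 mm, with the key shaft towards +y and the push button towards -y; the rest is the lid, hinged at the back.
- shaft_mouth (a point): Centre of the mouth of the key shaft, at the top of its round steel collar (58 mm outside diameter, 6 mm above the deck; 136 mm above the shelf). The shaft is an upright round hole of 31 mm bore, 120 mm deep from this point, parallel to the lockbox's z; its mouth is countersunk, 47 mm wide at the top and narrowing to the bore 8 mm down.
- stem_tip (a point): Tip of the greased steel stem, on the shaft's axis, 94 mm below the mouth (axes as lockbox). The stem is 12 mm square, 26 mm tall, top edges bevelled 0.5 mm. Its angle about the vertical may be any and is not measured: at a wrong angle the key's foot rests on the tip; up to 0.13 rad off it drops on; a little more and it may bind part-way, 97 to 116 mm down: lift it clear and turn it a little.
- shaft_floor (a point): Middle of the shaft's floor, 120 mm below the mouth, where the key's foot rests when fully seated on the stem (axes as lockbox). The stem turns against about 0.2 Nm of friction between hard stops 1.2 rad apart, not to be wrenched (0.35 Nm is plenty); it starts at its anticlockwise end and is turned clockwise, seen from above.
- bolt (a joint): Travel in metres of the deadbolt that holds the lid down: 0 thrown (at the start), 0.014 fully drawn. The stem draws it by a pinion, 0.0117 m per radian of clockwise turn, and it stays where it is left.
- button_top (a point): Centre of the top of the round push button of the lid's catch, 32 mm diameter, 18 mm above the deck in a steel collar whose top is 12 mm above the deck. It is pressed straight down 6 mm against a spring (about 5 N) and comes back up by itself. The catch lets go after 2 to 3 mm, but the lid can rise only if the bolt is drawn as well.
- lid (a joint): Angle of the lid, rad: 0 shut, 0.6 fully up on its spring stay. Freed of bolt and catch it rises by itself in about a second, its front edge going up 75 mm and away from the front deck.
- padlock: Silver padlock, 50 x 22 mm, 78 mm tall, standing; not to be moved. Origin at its underside.
- hinge: Brass butterfly hinge lying flat, 82 x 50 x 9 mm; not to be moved.
- bushing: Black nylon bushing, 28 mm diameter, 26 mm tall; not to be moved.
- gate_ring: Iron gate ring lying flat, 84 mm outside, 64 mm inside, 10 mm thick; not to be moved.
- grease_tin: Grease tin, 66 mm diameter, 62 mm tall; not to be moved.
- screwdriver: Screwdriver lying in front of the lockbox; not to be moved.
- screw_tray: Grey plastic screw tray, 100 x 140 x 35 mm, to the left of the lockbox; not to be moved.
There are look-alikes about, which are no part of the job. What is meant by the part that bears tkey_bar is not black, orange or pink, and is the smaller of those in its own colour.

How it is judged:
By the outcome, as a careful person would: the job done as asked, in the order asked, and still so for the second after the job is handed in, with the robot touching nothing.
It also fails if it takes over 72 s, if anything falls off the work surface, if the arm or the gripper's body presses on something with over 40 N, if the wrist force passes 120 N, or if a joint passes its speed limit or range.

## Robot

A 6-joint arm with a two-finger parallel gripper is mounted at the origin on the work surface. World frame = base frame: x ahead of the robot, y to its left, z up, the work surface at z = 0. Lengths are in mm, angles in degrees, forces in N, time in s.
With the tool pointing down it reaches from about 300 to 850 mm from the base axis. Payload 4.2 kg.
Tool frame: the origin (TCP) lies at the very end of the fingers, on their centre line; the grasp point (between the pads) lies 19 mm behind it (env.grasp_offset is the distance from the TCP to the grasp point, in mm); z points along the fingers, y is the line along which they close (so a half turn about z gives the same grasp; the last joint's range is limited). The gripper opens to 91 mm and grips with 3 to 60 N. Pads are 32 mm wide; open, the fingers measure 118 mm over their backs; the gripper's body (76 mm by 178 mm) begins 60 mm behind the grasp point.
Start: joints at [-73.682, 18.312, 89.639, -0, 72.044, -1.146], TCP at [172.562, -548.512, 213.976] pointing down, gripper open.
Joint ranges: [-177.97, 177.97], [-48.28, 115.42], [12.27, 149.76], [-77.06, 257.06], [2.81, 150.46], [-146.56, 146.56]. Speed limits (degrees/s): [147.25, 147.25, 180, 180, 180, 180].

## Interface

Orientations are given as [roll, pitch, yaw] about the fixed x, y, z axes, in that order (R = Rz(yaw) Ry(pitch) Rx(roll)).
In Python, from workcell import env gives the robot as it stands. The module is installed in compiled form; this text tells all that it offers.
- The arm moves only by the tool send_rows, never from a script. Its argument "motion" is a list of rows, each an object of numbers: "tx", "ty", "tz": the shift along the tool's x, y, z in units of 500 mm (1.0 is 500 mm); "rx", "ry", "rz": the turn, a rotation vector about the tool's x, y, z in units of 30 degrees (1.0 is 30 degrees); "gripper": the closure, from -1 (fully open) to 1 (shut). In form: [{"tx": .., "ty": .., "tz": .., "rx": .., "ry": .., "rz": .., "gripper": ..}, ...]. A call has 1 to 12 rows; each row shifts and turns the commanded pose from where the row before left it, along the tool's axes as they then stand; what a row does not reach is not made up. A row lasts 1/8 s, in which the tool goes at most 62.5 mm and 10.7 degrees, less where a joint would pass 70% of its speed; a pose out of reach is approached as far as the arm can. A call with a number of a shift or a turn outside -1 to 1 is refused whole. A call with a gripper value outside its range is refused whole. The fingers move at their own pace and stop on an object; "grip_force" is the grip in N (left out, the last holds). Time passes only in rows, so rows that do not move let the fingers close. It gives the time, the measured TCP pose, the force, the opening and the grip force at its end, in the units of the state.
- env.state(): the state, without advancing time (a new reading comes with each control period).
- env.grab_frame(name): name is "side" or "top" or "wrist"; returns a dict with "frame" (384x512x3 uint8, red, green, blue), "vertical_fov" (degrees; the focal length in pixels is half the picture's height over the tangent of half this angle, whatever the lens; pixels are square), "cx", "cy" (the principal point, pixels), "k1" (the pictures are not rectified: a ray, as slopes to the right and down, at radius r is drawn at 1 + k1 r^2 times it, then the intrinsics apply), "rvec" (rotation vector, rad) and "tvec" (3), from world to camera coordinates, as OpenCV has them; the wrist camera has in their place "T_tool_cam" (4x4, takes a point from camera to tool coordinates, whose origin is the TCP and whose axes are the flange's). Camera axes: x right, y down, z forward; pixel columns grow to the right and rows downward; lengths in mm; the calibration is good to about 2 mm. A picture is of the moment at which its call begins: read the wrist's pose just before it. There is no depth.
- env.job_done(): hands the job in; it is judged then, once.
The state is a dict: "time_s": time; "qpos": joint angles; "qvel": joint speeds; "effort": joint torques, N m; "ee_pos": TCP position; "ee_rot": TCP orientation; "force": force on the tool from outside, world axes, zero at the start; "torque": the same for the moment, N m; "gripper_width": finger opening in mm; "gripper_force": force on a finger pad.
Only numpy, scipy, OpenCV 4.12 (cv2) and the standard library are available. Lean on these libraries where they do the work, as an engineer would, in place of code of your own. Each camera call takes 0.05 s, during which the arm holds its last target. There are 200 camera calls.

## Working session

There is one attempt and no reset: what is moved stays moved. The work goes in short steps, Python scripts to look and compute and a tool call to move; the robot and the scene stay as the last step left them, time stands still between calls to the robot, and variables do not carry over. Pictures are saved under pics/ and viewed, at most 10 in all, crops included, and the job is handed in when it is done.

Besides the shell and the picture viewer there is one more tool, called after ">>>" by a JSON object that holds its "fn" and its "kwargs", one argument or row to a line. send_rows: Moves the arm, as the interface text tells. Shifts and turns lie within -1 to 1; 1 stands for 500 mm of shift or 30 degrees of turn. Its arguments: {"type":"object","properties":{"motion":{"type":"array"},"grip_force":{"type":"number"}},"required":["motion"]}

```bash
mkdir -p pics; cat > h.py <<'E'
import numpy as np, cv2
from scipy.spatial.transform import Rotation as Ro
from workcell import env
def grab(n):
    s=env.state(); g=env.grab_frame(n); h,w=g['frame'].shape[:2]
    f=h/2/np.tan(np.radians(g['vertical_fov'])/2)
    if 'rvec' in g:
        R=cv2.Rodrigues(np.array(g['rvec'],float))[0].T; C=-R@np.array(g['tvec'],float).ravel()
    else:
        T=np.array(g['T_tool_cam']); Rt=Ro.from_euler('xyz',s['ee_rot'],degrees=True).as_matrix()
        R=Rt@T[:3,:3]; C=Rt@T[:3,3]+np.array(s['ee_pos'])
    return dict(im=g['frame'][:,:,::-1].copy(),f=f,cx=g['cx'],cy=g['cy'],k1=g['k1'],R=R,C=C)
def ray(g,u,v):
    d=np.array([(u-g['cx'])/g['f'],(v-g['cy'])/g['f']]); x=d.copy()
    for _ in range(30): x=d/(1+g['k1']*(x@x))
    r=g['R']@np.array([x[0],x[1],1]); return r/np.linalg.norm(r)
def onz(g,u,v,z):
    r=ray(g,u,v); return g['C']+r*(z-g['C'][2])/r[2]
def proj(g,p):
    c=g['R'].T@(np.array(p,float)-g['C']); x=c[:2]/c[2]; x=x*(1+g['k1']*(x@x)); return x*g['f']+[g['cx'],g['cy']]
def tri(g1,p1,g2,p2):
    A=np.zeros((3,3));b=np.zeros(3)
    for g,p in((g1,p1),(g2,p2)):
        r=ray(g,*p);M=np.eye(3)-np.outer(r,r);A+=M;b+=M@g['C']
    return np.linalg.solve(A,b)
E
python3 - <<'E'
from h import *
import pickle
G={n:grab(n) for n in('top','side')}
pickle.dump(G,open('g.pkl','wb'))
for n in G: cv2.imwrite(f'pics/{n}.png',cv2.resize(G[n]['im'],(800,600),interpolation=cv2.INTER_CUBIC)); print(n,G[n]['C'],G[n]['f'])
print(env.state())
E
```

```text
top [ 335.74073947   57.12086018 1069.99724505] 388.5789849363855
side [ 20.01810129 712.82611931 763.92786387] 412.00392064247245
{'time_s': 0.1, 'qpos': array([-7.36818537e+01,  1.83478208e+01,  8.96971244e+01, -9.30849403e-04,
        7.20441796e+01, -1.14606965e+00]), 'qvel': array([-0.00799086, -0.12421303, -0.23585496, -0.08065673, -0.01583685,
        0.12496673]), 'effort': array([ 2.90507487e-04, -4.13332558e+01, -2.32508701e+01,  7.28284079e-02,
        4.21191263e-02, -5.82804614e-05]), 'ee_pos': array([ 172.435598  , -548.0801511 ,  213.22145934]), 'ee_rot': array([-1.79910875e+02, -8.97729107e-04,  1.74645029e+01]), 'force': array([-0.06251441,  0.24690386,  0.15523854]), 'torque': array([-0.02565858,  0.01099903, -0.04861457]), 'gripper_force': 0.0, 'gripper_width': 90.8533089710645}
```

View pics/top.png

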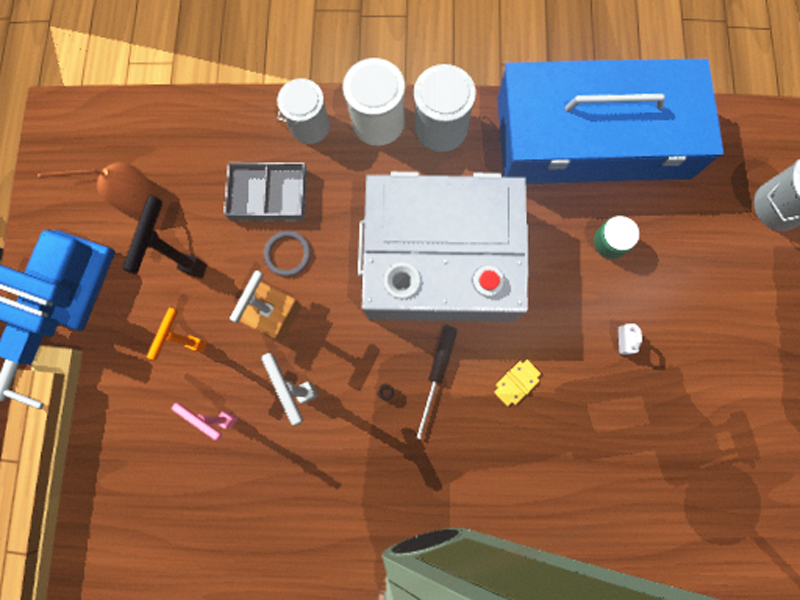

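View pics/side.png

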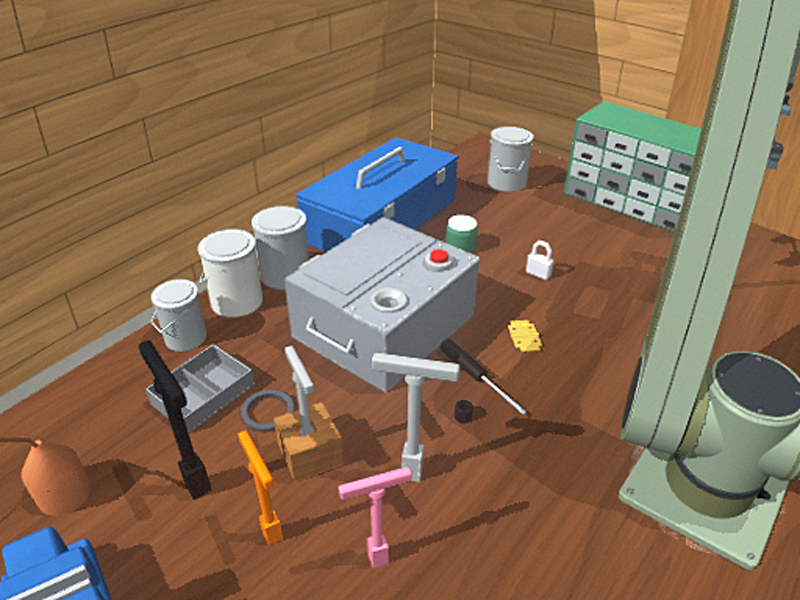

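The top picture shows two steel T-keys: one in the wooden block, bar at about (248,297) of 800x600, and a larger one standing free at (281,388). The shaft collar is at (403,281) and the red button at (489,281). The steel candidates in the side view are at (300,370), in the block, and (415,370), free and larger. The smaller one in the block fits the description. I'll confirm it in a crop while measuring.

```bash
python3 - <<'E'
from h import *
import pickle
G=pickle.load(open('g.pkl','rb'))
def best(g,roi,thr,smax=40):
    x0,y0,x1,y1=roi; c=g['im'][y0:y1,x0:x1]; h=cv2.cvtColor(c,cv2.COLOR_BGR2HSV)
    m=((h[...,1]<smax)&(h[...,2]>thr)).astype(np.uint8)
    n,l,s,ce=cv2.connectedComponentsWithStats(m); k=1+np.argmax(s[1:,4]); m=(l==k).astype(np.uint8)
    ct=max(cv2.findContours(m,0,2)[0],key=len); return ct.reshape(-1,2)+[x0,y0],s[k,4]
t=G['top']; s=G['side']
for thr in(150,180,200):
    for nm,roi in(('block',(140,165,182,215)),('big',(160,218,205,275))):
        ct,a=best(t,roi,thr); r=cv2.minAreaRect(ct.astype(np.float32)); b=cv2.boxPoints(r)
        print(thr,nm,a,r, [onz(t,*p,185).round(1).tolist()[:2] for p in b])
# red button in both
def red(g):
    h=cv2.cvtColor(g['im'],cv2.COLOR_BGR2HSV); m=(((h[...,0]<8)|(h[...,0]>172))&(h[...,1]>190)&(h[...,2]>150)).astype(np.uint8)
    n,l,st,ce=cv2.connectedComponentsWithStats(m); k=1+np.argmax(st[1:,4]); return ce[k],st[k]
bt,_=red(t); bs,_=red(s); print('button',bt,bs,tri(t,bt,s,bs),onz(t,*bt,148),onz(s,*bs,148))
# box top outline
c=t['im']
print('shaft',onz(t,403*.64,281*.64,136),onz(s,389*.64,299*.64,136))
for p in((364,178),(526,178),(526,312),(362,310)): print('corner',onz(t,p[0]*.64,p[1]*.64,130).round(1))
a=cv2.resize(t['im'][160:280,140:240],(500,600),interpolation=cv2.INTER_CUBIC)
b=cv2.resize(t['im'][155:205,225:345],(300,125),interpolation=cv2.INTER_CUBIC)
d=cv2.resize(s['im'][215:315,170:300],(300,231),interpolation=cv2.INTER_CUBIC)
e=cv2.resize(s['im'][150:230,220:310],(270,240),interpolation=cv2.INTER_CUBIC)
o=np.zeros((600,800,3),np.uint8);o[:,:500]=a;o[:125,500:]=b;o[125:356,500:]=d;o[358:598,500:770]=e
cv2.imwrite('pics/crop.png',o)
E
```

```text
150 block 165 ((156.6305694580078, 188.8439483642578), (4.628904819488525, 35.834102630615234), 28.610458374023438) [[461.2, 339.2], [536.6, 303.5], [531.4, 293.5], [456.2, 329.2]]
150 big 331 ((179.15066528320312, 248.43150329589844), (48.414939880371094, 7.034650802612305), 65.55604553222656) [[405.5, 289.0], [412.5, 274.5], [313.9, 223.6], [307.1, 237.8]]
180 block 150 ((156.5605010986328, 188.80572509765625), (4.150052070617676, 35.834102630615234), 28.610462188720703) [[461.0, 338.9], [536.5, 303.1], [531.8, 294.1], [456.5, 329.9]]
180 big 297 ((179.07533264160156, 248.46575927734375), (48.414939880371094, 6.372565269470215), 65.55604553222656) [[405.8, 288.5], [412.1, 275.3], [313.5, 224.4], [307.3, 237.3]]
200 block 141 ((156.49044799804688, 188.7675018310547), (3.9904348850250244, 34.87639617919922), 28.610462188720703) [[462.0, 338.4], [535.4, 303.6], [531.0, 295.0], [457.7, 329.8]]
200 big 272 ((179.1027374267578, 248.2260284423828), (48.001136779785156, 5.627719879150391), 65.55604553222656) [[406.3, 287.4], [411.9, 275.8], [314.1, 225.3], [308.6, 236.7]]
button [318. 177.] [280.06521739 163.2173913 ] [543.80328146 -64.77896616 136.49034537] [538.90563572 -64.49583129 148.        ] [536.71676477 -49.66633933 148.        ]
shaft [531.78756134  81.44095461 136.        ] [533.08789604  86.38661583 136.        ]
corner [704.  149.1 130. ]
corner [ 708.7 -115.7  130. ]
corner [ 486.9 -112.4  130. ]
corner [485.5 145.  130. ]
```

View pics/crop.png

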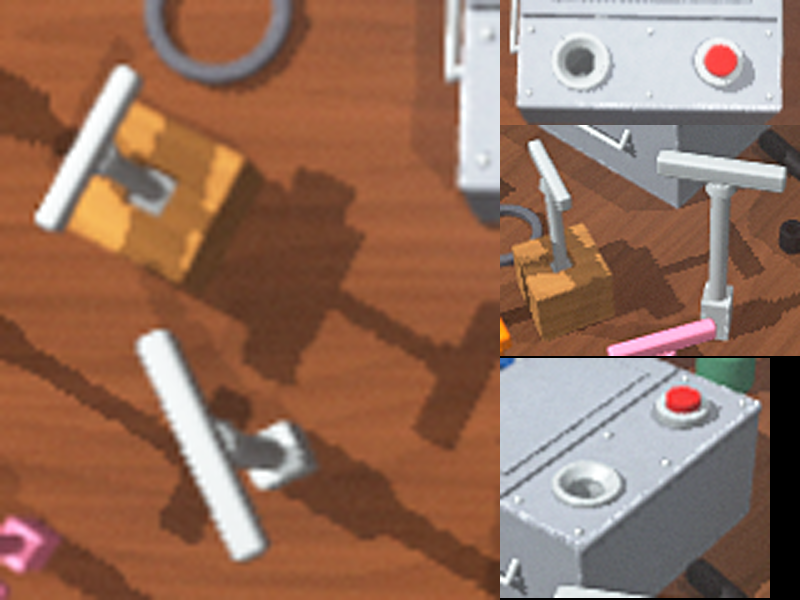

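The crop confirms it: the key in the block is the smaller steel one, and the free steel key has a longer bar and shank. I'm moving over the box to measure from close by.

>>> {"fn": "send_rows", "kwargs": {
  "motion": [
    {"tz": -0.034,"rz": -0.345},
    {"tz": -0.034,"rz": -0.345},
    {"tz": -0.034,"rz": -0.345},
    {"tz": -0.034,"rz": -0.345},
    {"tz": -0.034,"rz": -0.345},
    {"tz": -0.034,"rz": -0.345},
    {"tz": -0.034,"rz": -0.345}
  ],
  "grip_force": 30
}}

```text
invalid input at $.motion[0]: expected keys tx, ty, tz, rx, ry, rz, gripper
```

>>> {"fn": "send_rows", "kwargs": {
  "motion": [
    {"tx": 0.095,"ty": 0.043},
    {"tx": 0.095,"ty": 0.043},
    {"tx": 0.095,"ty": 0.043},
    {"tx": 0.095,"ty": 0.043},
    {"tx": 0.095,"ty": 0.043},
    {"tx": 0.095,"ty": 0.043},
    {"tx": 0.095,"ty": 0.043},
    {"tx": 0.095,"ty": 0.043},
    {"tx": 0.095,"ty": 0.043},
    {"tx": 0.095,"ty": 0.043},
    {"tx": 0.095,"ty": 0.043},
    {"tx": 0.095,"ty": 0.043}
  ]
}}

```text
invalid input at $.motion[0]: expected keys tx, ty, tz, rx, ry, rz, gripper
```

>>> {"fn": "send_rows", "kwargs": {
  "motion": [
    {"tx": 0},
    {"tx": 0}
  ]
}}

```text
invalid input at $.motion[0]: expected keys tx, ty, tz, rx, ry, rz, gripper
```

```bash
python3 - <<'E'
from h import *
import pickle
s=env.state();print(s['ee_pos'],s['ee_rot'],s['qpos'],s['time_s'],s['force'])
g=grab('wrist');pickle.dump(g,open('w1.pkl','wb'));print(g['C'],g['R'][:,2])
cv2.imwrite('pics/w1.png',cv2.resize(g['im'],(800,600),interpolation=cv2.INTER_CUBIC))
E
```

```text
[ 172.435598   -548.0801511   213.22145934] [-1.79910875e+02 -8.97729107e-04  1.74645029e+01] [-7.36818537e+01  1.83478208e+01  8.96971244e+01 -9.30849403e-04
  7.20441796e+01 -1.14606965e+00] 0.1 [-0.06251441  0.24690386  0.15523854]
[ 235.45350082 -528.52523177  383.92036598] [-0.22555149 -0.0690439  -0.97178159]
```

View pics/w1.png

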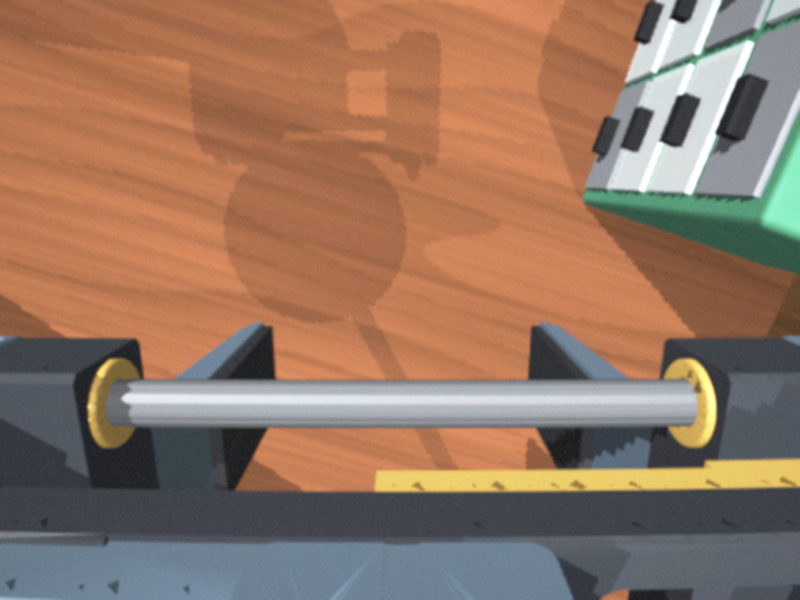

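The wrist camera sits on the tool's +x side and sees the area ahead of the fingers. The moves were refused because every row needs all seven keys, so I'm resending with full rows.

>>> {"fn": "send_rows", "kwargs": {
  "motion": [
    {"tx": 0,"ty": 0,"tz": -0.034,"rx": 0,"ry": 0,"rz": -0.345,"gripper": -1},
    {"tx": 0,"ty": 0,"tz": -0.034,"rx": 0,"ry": 0,"rz": -0.345,"gripper": -1},
    {"tx": 0,"ty": 0,"tz": -0.034,"rx": 0,"ry": 0,"rz": -0.345,"gripper": -1},
    {"tx": 0,"ty": 0,"tz": -0.034,"rx": 0,"ry": 0,"rz": -0.345,"gripper": -1},
    {"tx": 0,"ty": 0,"tz": -0.034,"rx": 0,"ry": 0,"rz": -0.345,"gripper": -1},
    {"tx": 0,"ty": 0,"tz": -0.034,"rx": 0,"ry": 0,"rz": -0.345,"gripper": -1},
    {"tx": 0,"ty": 0,"tz": -0.034,"rx": 0,"ry": 0,"rz": -0.345,"gripper": -1}
  ],
  "grip_force": 30
}}

```text
time_s: 1.02
ee_pos: [172.5, -548.3, 333.2]
ee_rot: [-180.0, -0.0, 90.3]
force: [-0.1, -0.1, -0.7]
gripper_width: 91.2
gripper_force: 0.0
```

>>> {"fn": "send_rows", "kwargs": {
  "motion": [
    {"tx": 0.081,"ty": 0.051,"tz": 0,"rx": 0,"ry": 0,"rz": 0,"gripper": -1},
    {"tx": 0.081,"ty": 0.051,"tz": 0,"rx": 0,"ry": 0,"rz": 0,"gripper": -1},
    {"tx": 0.081,"ty": 0.051,"tz": 0,"rx": 0,"ry": 0,"rz": 0,"gripper": -1},
    {"tx": 0.081,"ty": 0.051,"tz": 0,"rx": 0,"ry": 0,"rz": 0,"gripper": -1},
    {"tx": 0.081,"ty": 0.051,"tz": 0,"rx": 0,"ry": 0,"rz": 0,"gripper": -1},
    {"tx": 0.081,"ty": 0.051,"tz": 0,"rx": 0,"ry": 0,"rz": 0,"gripper": -1},
    {"tx": 0.081,"ty": 0.051,"tz": 0,"rx": 0,"ry": 0,"rz": 0,"gripper": -1},
    {"tx": 0.081,"ty": 0.051,"tz": 0,"rx": 0,"ry": 0,"rz": 0,"gripper": -1},
    {"tx": 0.081,"ty": 0.051,"tz": 0,"rx": 0,"ry": 0,"rz": 0,"gripper": -1},
    {"tx": 0.081,"ty": 0.051,"tz": 0,"rx": 0,"ry": 0,"rz": 0,"gripper": -1},
    {"tx": 0.081,"ty": 0.051,"tz": 0,"rx": 0,"ry": 0,"rz": 0,"gripper": -1},
    {"tx": 0.081,"ty": 0.051,"tz": 0,"rx": 0,"ry": 0,"rz": 0,"gripper": -1}
  ]
}}

```text
time_s: 2.52
ee_pos: [479.8, -61.5, 332.8]
ee_rot: [-180.0, 0.0, 89.9]
force: [0.8, -0.2, -0.2]
gripper_width: 91.3
gripper_force: 0.0
```

>>> {"fn": "send_rows", "kwargs": {
  "motion": [
    {"tx": 0,"ty": 0,"tz": 0,"rx": 0,"ry": 0,"rz": 0,"gripper": -1},
    {"tx": 0,"ty": 0,"tz": 0,"rx": 0,"ry": 0,"rz": 0,"gripper": -1}
  ]
}}

```text
time_s: 2.78
ee_pos: [478.9, -63.2, 332.6]
ee_rot: [-179.9, 0.0, 89.9]
force: [-1.0, 0.3, 0.1]
gripper_width: 91.0
gripper_force: 0.0
```

```bash
python3 - <<'E'
from h import *
import pickle
s=env.state();print(s['ee_pos'],s['ee_rot'],s['qpos'],s['time_s'],s['force'])
g=grab('wrist');pickle.dump(g,open('w1.pkl','wb'));print(g['C'],g['R'][:,2])
cv2.imwrite('pics/w1b.png',cv2.resize(g['im'],(800,600),interpolation=cv2.INTER_CUBIC))
E
```

```text
[478.87198113 -63.22811457 332.64090569] [-1.79938165e+02  3.39442551e-02  8.99366490e+01] [-8.85591807e+00  6.76844169e+00  8.79854894e+01 -4.31422964e-02
  8.53019903e+01 -8.78899422e+00] 2.775 [-1.00001378  0.26615152  0.07725554]
[478.85331919   3.0646952  503.29959509] [-8.31878940e-04 -2.37096561e-01 -9.71485733e-01]
```

View pics/w1b.png

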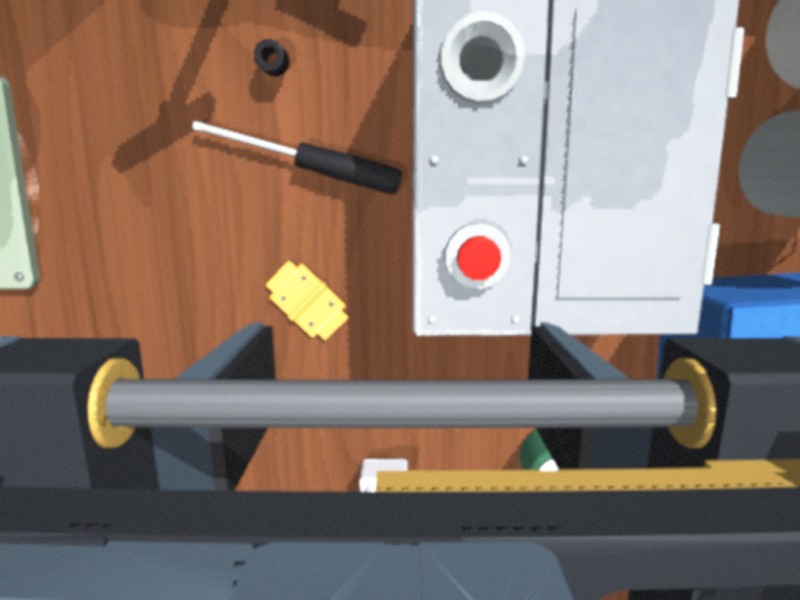

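The wrist picture shows the shaft collar at (482,57) and the button at (479,258), clear of everything else. I'm computing positions and the next move.

```bash
cat > plan.py <<'E'
from h import *
def plan(p,yaw=None):
    """tool-frame shift (mm) after turning to yaw, and turn"""
    s=env.state();r=Ro.from_euler('xyz',s['ee_rot'],degrees=True)
    y0=s['ee_rot'][2]; y1=y0 if yaw is None else yaw
    rt=Ro.from_euler('xyz',[180,0,y1],degrees=True)
    print('now',np.round(s['ee_pos'],1),np.round(s['ee_rot'],2),'turn rz deg',round(-(y1-y0),2),'shift mm',rt.inv().apply(np.array(p)-s['ee_pos']).round(1))
E
python3 - <<'E'
from h import *
from plan import plan
import pickle
g=pickle.load(open('w1.pkl','rb')); k=.64
print('collar',onz(g,482.5*k,57.5*k,136))
h=cv2.cvtColor(g['im'],cv2.COLOR_BGR2HSV)
m=(((h[...,0]<8)|(h[...,0]>172))&(h[...,1]>190)&(h[...,2]>150)).astype(np.uint8)
n,l,st,ce=cv2.connectedComponentsWithStats(m);i=1+np.argmax(st[1:,4]);print('button',ce[i],onz(g,*ce[i],148),st[i])
gr=cv2.cvtColor(g['im'],cv2.COLOR_BGR2GRAY)[0:75,270:350]
for t in(100,120,140,160):
    mm=(gr<t).astype(np.uint8);n,l,st,ce=cv2.connectedComponentsWithStats(mm)
    for i in range(1,n):
        if 150<st[i,4]<1500: print(t,st[i],onz(g,ce[i][0]+270,ce[i][1],128))
for p in((415,20),(415,310),(418,333),(697,333)): print(onz(g,p[0]*k,p[1]*k,130).round(1))
plan([440,290,330],154.5)
plan([497,316,330],154.5)
E
```

```text
collar [534.08823379  83.40808603 136.        ]
button [305.87527352 165.6345733 ] [533.29809189 -52.48185557 148.        ] [294 153  26  25 457]
100 [ 25  24  26  27 540] [533.96613689  84.69924496 128.        ]
120 [ 25  23  27  28 595] [534.24662539  84.88533208 128.        ]
140 [ 24  23  29  28 637] [534.37018711  85.15593711 128.        ]
140 [ 11  41  35  29 177] [520.09508058  61.19683247 128.        ]
160 [ 24  15  36  37 834] [536.59514284  87.47234323 128.        ]
160 [ 10  33  42  38 273] [520.73696332  62.12111715 128.        ]
[488.5 108.6 130. ]
[489.1 -94.7 130. ]
[ 491.5 -113.2  130. ]
[ 710.9 -114.1  130. ]
now [478.8 -63.6 332.8] [-1.7996e+02  3.0000e-02  8.9880e+01] turn rz deg -64.62 shift mm [187.2 302.5   2.8]
now [478.8 -63.6 332.8] [-1.7996e+02  3.0000e-02  8.9880e+01] turn rz deg -64.62 shift mm [147.  350.5   2.8]
```

>>> {"fn": "send_rows", "kwargs": {
  "motion": [
    {"tx": 0,"ty": 0,"tz": 0,"rx": 0,"ry": 0,"rz": -0.308,"gripper": -1},
    {"tx": 0,"ty": 0,"tz": 0,"rx": 0,"ry": 0,"rz": -0.308,"gripper": -1},
    {"tx": 0,"ty": 0,"tz": 0,"rx": 0,"ry": 0,"rz": -0.308,"gripper": -1},
    {"tx": 0,"ty": 0,"tz": 0,"rx": 0,"ry": 0,"rz": -0.308,"gripper": -1},
    {"tx": 0,"ty": 0,"tz": 0,"rx": 0,"ry": 0,"rz": -0.308,"gripper": -1},
    {"tx": 0,"ty": 0,"tz": 0,"rx": 0,"ry": 0,"rz": -0.308,"gripper": -1},
    {"tx": 0,"ty": 0,"tz": 0,"rx": 0,"ry": 0,"rz": -0.308,"gripper": -1}
  ]
}}

```text
time_s: 3.7
ee_pos: [478.6, -64.3, 333.2]
ee_rot: [-180.0, 0.0, 154.8]
force: [0.2, 0.2, -0.7]
gripper_width: 91.0
gripper_force: 0.0
```

>>> {"fn": "send_rows", "kwargs": {
  "motion": [
    {"tx": 0.024,"ty": 0.088,"tz": 0,"rx": 0,"ry": 0,"rz": 0,"gripper": -1},
    {"tx": 0.024,"ty": 0.088,"tz": 0,"rx": 0,"ry": 0,"rz": 0,"gripper": -1},
    {"tx": 0.024,"ty": 0.088,"tz": 0,"rx": 0,"ry": 0,"rz": 0,"gripper": -1},
    {"tx": 0.024,"ty": 0.088,"tz": 0,"rx": 0,"ry": 0,"rz": 0,"gripper": -1},
    {"tx": 0.024,"ty": 0.088,"tz": 0,"rx": 0,"ry": 0,"rz": 0,"gripper": -1},
    {"tx": 0.024,"ty": 0.088,"tz": 0,"rx": 0,"ry": 0,"rz": 0,"gripper": -1},
    {"tx": 0.024,"ty": 0.088,"tz": 0,"rx": 0,"ry": 0,"rz": 0,"gripper": -1},
    {"tx": 0.024,"ty": 0.088,"tz": 0,"rx": 0,"ry": 0,"rz": 0,"gripper": -1},
    {"tx": 0,"ty": 0,"tz": 0,"rx": 0,"ry": 0,"rz": 0,"gripper": -1},
    {"tx": 0,"ty": 0,"tz": 0,"rx": 0,"ry": 0,"rz": 0,"gripper": -1}
  ]
}}

```text
time_s: 4.95
ee_pos: [543.8, 294.6, 332.9]
ee_rot: [-179.9, 0.0, 154.5]
force: [0.0, -1.1, 0.0]
gripper_width: 91.2
gripper_force: 0.0
```

```bash
python3 - <<'E'
from h import *
from plan import plan
import pickle
g=grab('wrist');pickle.dump(g,open('w2.pkl','wb'))
plan([497,316,330],154.5)
print('expect bar at',proj(g,[496.5,316.5,185])/.64)
h=cv2.cvtColor(g['im'],cv2.COLOR_BGR2HSV); u,v=proj(g,[496.5,316.5,185])
for thr in(150,180,200):
    m=((h[...,1]<45)&(h[...,2]>thr)).astype(np.uint8); m[205:]=0
    n,l,st,ce=cv2.connectedComponentsWithStats(m)
    for i in range(1,n):
        if st[i,4]<300: continue
        ct=np.argwhere(l==i)[:,::-1].astype(np.float32); r=cv2.minAreaRect(ct)
        if not 250<st[i,4]<3000: continue
        w=np.array([onz(g,*p,185)[:2] for p in cv2.boxPoints(r)])
        print(thr,st[i],r,w.mean(0).round(1),w.round(1).tolist())
cv2.imwrite('pics/w2.png',cv2.resize(g['im'],(800,600),interpolation=cv2.INTER_CUBIC))
E
```

```text
now [543.7 294.4 333.2] [-1.7996e+02  2.0000e-02  1.5448e+02] turn rz deg -0.02 shift mm [51.5 -0.6  3.2]
expect bar at [400.53921774 202.33175591]
150 [  73    0  113   72 2450] ((129.14149475097656, 29.69037437438965), (125.05644989013672, 28.764564514160156), 37.95423126220703) [364.6 250.6] [[319.7, 213.8], [311.0, 238.3], [408.6, 287.5], [419.1, 262.9]]
150 [ 31  71  24  68 381] ((42.82109832763672, 104.40367126464844), (70.20866394042969, 5.746957778930664), 73.3007583618164) [384.7 139.8] [[352.9, 145.7], [354.1, 151.4], [416.4, 134.1], [415.3, 128.1]]
150 [ 247   84   20   87 1173] ((256.5, 127.0), (86.0, 19.0), 90.0) [495.5 317.2] [[454.5, 326.8], [462.3, 343.0], [536.6, 308.0], [528.4, 290.9]]
150 [  81  169   97   36 1831] ((129.0, 186.5), (35.0, 96.0), 90.0) [491.7 174.5] [[454.7, 139.9], [497.2, 228.1], [529.1, 210.4], [485.8, 119.7]]
150 [251 168  52  37 553] ((276.5, 186.0), (36.0, 51.0), 90.0) [556.2 310.5] [[528.3, 295.3], [550.3, 341.3], [584.5, 326.3], [561.9, 279.1]]
180 [  75    0  111   72 2349] ((130.323974609375, 28.3998966217041), (123.89131927490234, 28.2097
[... 799 characters left out ...]
6562, 28.151649475097656), (122.77902221679688, 23.685123443603516), 37.116859436035156) [364.4 253.4] [[320.2, 218.6], [312.7, 238.5], [408.0, 288.3], [416.8, 268.3]]
200 [ 31  71  24  68 359] ((42.91743850708008, 104.22477722167969), (69.92132568359375, 5.459610462188721), 73.3007583618164) [384.6 140. ] [[353.0, 146.0], [354.1, 151.4], [416.2, 134.1], [415.1, 128.5]]
200 [ 251   84   16   87 1044] ((258.5, 126.99998474121094), (14.999998092651367, 85.99998474121094), 0.0) [496.3 318.9] [[530.1, 294.5], [456.2, 330.2], [462.3, 343.0], [536.6, 308.0]]
200 [ 83 185  57  20 631] ((111.0, 194.5), (19.0, 56.0), 90.0) [490.8 153.6] [[469.7, 132.7], [494.8, 185.1], [512.1, 174.9], [486.7, 121.7]]
```

View pics/w2.png

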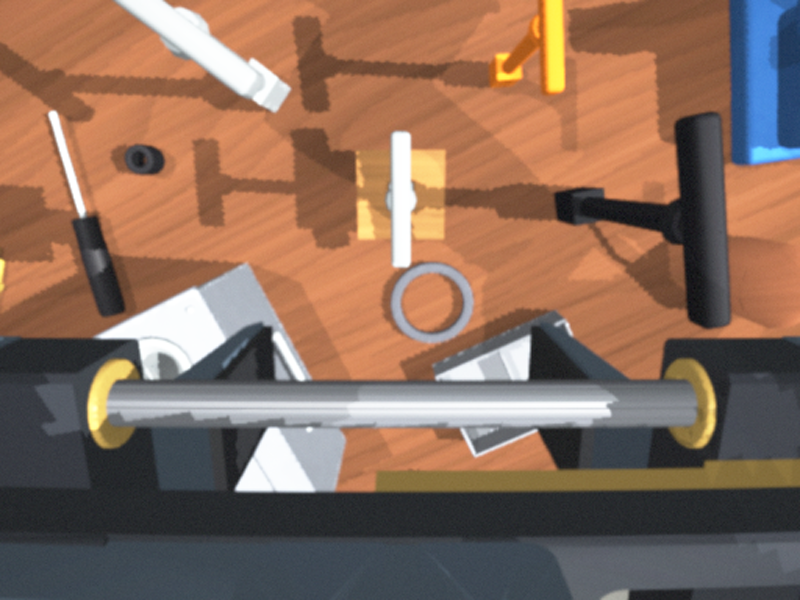

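The bar is at (401,200), lined up with the tool x axis and above the wooden block, as expected. Next I descend and grip.

>>> {"fn": "send_rows", "kwargs": {
  "motion": [
    {"tx": 0.0535,"ty": 0.0015,"tz": 0,"rx": 0,"ry": 0,"rz": 0,"gripper": -1},
    {"tx": 0.0535,"ty": 0,"tz": 0,"rx": 0,"ry": 0,"rz": 0,"gripper": -1},
    {"tx": 0,"ty": 0,"tz": 0.06,"rx": 0,"ry": 0,"rz": 0,"gripper": -1},
    {"tx": 0,"ty": 0,"tz": 0.06,"rx": 0,"ry": 0,"rz": 0,"gripper": -1},
    {"tx": 0,"ty": 0,"tz": 0.06,"rx": 0,"ry": 0,"rz": 0,"gripper": -1},
    {"tx": 0,"ty": 0,"tz": 0.06,"rx": 0,"ry": 0,"rz": 0,"gripper": -1},
    {"tx": 0,"ty": 0,"tz": 0.03,"rx": 0,"ry": 0,"rz": 0,"gripper": -1},
    {"tx": 0,"ty": 0,"tz": 0.03,"rx": 0,"ry": 0,"rz": 0,"gripper": -1},
    {"tx": 0,"ty": 0,"tz": 0.03,"rx": 0,"ry": 0,"rz": 0,"gripper": -1},
    {"tx": 0,"ty": 0,"tz": 0,"rx": 0,"ry": 0,"rz": 0,"gripper": -1}
  ],
  "grip_force": 40
}}

```text
time_s: 6.25
ee_pos: [495.1, 319.5, 166.9]
ee_rot: [-179.9, -0.1, 154.6]
force: [-0.3, 0.3, -0.2]
gripper_width: 91.2
gripper_force: 0.0
```

>>> {"fn": "send_rows", "kwargs": {
  "motion": [
    {"tx": 0,"ty": 0,"tz": 0,"rx": 0,"ry": 0,"rz": 0,"gripper": 1},
    {"tx": 0,"ty": 0,"tz": 0,"rx": 0,"ry": 0,"rz": 0,"gripper": 1},
    {"tx": 0,"ty": 0,"tz": 0,"rx": 0,"ry": 0,"rz": 0,"gripper": 1},
    {"tx": 0,"ty": 0,"tz": 0,"rx": 0,"ry": 0,"rz": 0,"gripper": 1},
    {"tx": 0,"ty": 0,"tz": 0,"rx": 0,"ry": 0,"rz": 0,"gripper": 1},
    {"tx": 0,"ty": 0,"tz": 0,"rx": 0,"ry": 0,"rz": 0,"gripper": 1},
    {"tx": 0,"ty": 0,"tz": 0,"rx": 0,"ry": 0,"rz": 0,"gripper": 1},
    {"tx": 0,"ty": 0,"tz": 0,"rx": 0,"ry": 0,"rz": 0,"gripper": 1}
  ]
}}

```text
time_s: 7.25
ee_pos: [495.5, 319.7, 167.9]
ee_rot: [-180.0, -0.0, 154.6]
force: [0.4, -0.3, 0.8]
gripper_width: 14.2
gripper_force: 0.3
```

>>> {"fn": "send_rows", "kwargs": {
  "motion": [
    {"tx": 0,"ty": 0,"tz": 0,"rx": 0,"ry": 0,"rz": 0,"gripper": 1},
    {"tx": 0,"ty": 0,"tz": 0,"rx": 0,"ry": 0,"rz": 0,"gripper": 1},
    {"tx": 0,"ty": 0,"tz": 0,"rx": 0,"ry": 0,"rz": 0,"gripper": 1}
  ]
}}

```text
time_s: 7.62
ee_pos: [495.4, 319.5, 167.9]
ee_rot: [-180.0, -0.0, 154.6]
force: [-0.6, -2.2, 1.0]
gripper_width: 11.4
gripper_force: 40.0
```

>>> {"fn": "send_rows", "kwargs": {
  "motion": [
    {"tx": 0,"ty": 0,"tz": -0.02,"rx": 0,"ry": 0,"rz": 0,"gripper": 1},
    {"tx": 0,"ty": 0,"tz": -0.02,"rx": 0,"ry": 0,"rz": 0,"gripper": 1},
    {"tx": 0,"ty": 0,"tz": -0.02,"rx": 0,"ry": 0,"rz": 0,"gripper": 1},
    {"tx": 0,"ty": 0,"tz": -0.02,"rx": 0,"ry": 0,"rz": 0,"gripper": 1},
    {"tx": 0,"ty": 0,"tz": -0.02,"rx": 0,"ry": 0,"rz": 0,"gripper": 1},
    {"tx": 0,"ty": 0,"tz": -0.03,"rx": 0,"ry": 0,"rz": 0,"gripper": 1},
    {"tx": 0,"ty": 0,"tz": -0.04,"rx": 0,"ry": 0,"rz": 0,"gripper": 1},
    {"tx": 0,"ty": 0,"tz": -0.05,"rx": 0,"ry": 0,"rz": 0,"gripper": 1},
    {"tx": 0,"ty": 0,"tz": -0.05,"rx": 0,"ry": 0,"rz": 0,"gripper": 1},
    {"tx": 0,"ty": 0,"tz": -0.04,"rx": 0,"ry": 0,"rz": 0,"gripper": 1},
    {"tx": 0,"ty": 0,"tz": 0,"rx": 0,"ry": 0,"rz": 0,"gripper": 1},
    {"tx": 0,"ty": 0,"tz": 0,"rx": 0,"ry": 0,"rz": 0,"gripper": 1}
  ]
}}

```text
time_s: 9.12
ee_pos: [495.3, 319.7, 322.3]
ee_rot: [-180.0, -0.0, 154.6]
force: [0.1, -0.7, -4.2]
gripper_width: 11.7
gripper_force: 40.0
```

```bash
python3 - <<'E'
from h import *
from plan import plan
import pickle
G={n:grab(n) for n in('top','side','wrist')}; pickle.dump(G,open('g3.pkl','wb'))
s=env.state();print(s['ee_pos'],s['ee_rot'],s['force'],s['torque'],s['gripper_width'])
plan([534.1,84,320])
si=G['side'];e=s['ee_pos'];z=e[2]+9
u,v=proj(si,[e[0],e[1],z-80]);print(u,v,'foot exp',proj(si,[e[0],e[1],z-165]), proj(G['top'],[e[0],e[1],z+8]))
x0,y0=int(u)-55,int(v)-55
cv2.imwrite('pics/held.png',cv2.resize(si['im'][y0:y0+110,x0:x0+110],(600,600),interpolation=cv2.INTER_CUBIC));print(x0,y0)
E
```

```text
[495.23088244 319.63335753 321.80451375] [-1.79899955e+02 -6.51843445e-02  1.54594013e+02] [ 0.37944583 -0.85214002 -3.25090027] [ 0.05508463 -0.11902188 -0.02618983] 11.472010033627704
now [495.2 319.6 321.8] [-1.7990e+02 -7.0000e-02  1.5459e+02] turn rz deg -0.0 shift mm [-136.2 -196.2    1.8]
187.49559272096957 209.33942724387515 foot exp [191.41946471 240.85432939] [133.17129095 174.82961235]
132 154
```

View pics/held.png

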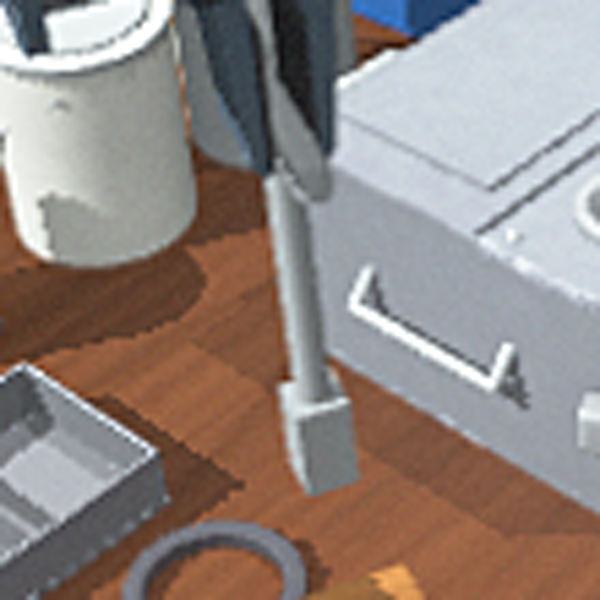

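The key hangs upright in the grip, with its foot at (327,474) of the crop against (324,473) expected. Next I carry it over the shaft.

>>> {"fn": "send_rows", "kwargs": {
  "motion": [
    {"tx": -0.0454,"ty": -0.0654,"tz": 0,"rx": 0,"ry": 0,"rz": 0,"gripper": 1},
    {"tx": -0.0454,"ty": -0.0654,"tz": 0,"rx": 0,"ry": 0,"rz": 0,"gripper": 1},
    {"tx": -0.0454,"ty": -0.0654,"tz": 0,"rx": 0,"ry": 0,"rz": 0,"gripper": 1},
    {"tx": -0.0454,"ty": -0.0654,"tz": 0,"rx": 0,"ry": 0,"rz": 0,"gripper": 1},
    {"tx": -0.0454,"ty": -0.0654,"tz": 0,"rx": 0,"ry": 0,"rz": 0,"gripper": 1},
    {"tx": -0.0454,"ty": -0.0654,"tz": 0,"rx": 0,"ry": 0,"rz": 0,"gripper": 1},
    {"tx": 0,"ty": 0,"tz": 0,"rx": 0,"ry": 0,"rz": 0,"gripper": 1},
    {"tx": 0,"ty": 0,"tz": 0,"rx": 0,"ry": 0,"rz": 0,"gripper": 1}
  ]
}}

```text
time_s: 10.28
ee_pos: [534.2, 84.5, 322.5]
ee_rot: [180.0, -0.1, 154.6]
force: [0.3, -0.1, -3.1]
gripper_width: 11.7
gripper_force: 40.0
```

```bash
python3 - <<'E'
from h import *
from plan import plan
import pickle
G={n:grab(n) for n in('top','side')}
s=env.state();print(s['ee_pos'],s['ee_rot'],s['force'],s['torque'])
plan([534.1,84,320])
o=[]
e=s['ee_pos'];f=[e[0],e[1],e[2]+9-165]
for n,(w,k) in(('side',(35,8)),('top',(35,8))):
    g=G[n];u,v=proj(g,[534.1,84,136]);fu=proj(g,f);x0,y0=int(u)-w,int(v)-w
    c=cv2.resize(g['im'][y0-10:y0+2*w-10,x0:x0+2*w],(400,400),interpolation=cv2.INTER_CUBIC);q=400/(2*w)
    print(n,'mouth exp',((np.array([u,v+10])-[x0,y0])*q).round(),'foot exp',((fu+[0,10]-[x0,y0])*q).round());o.append(c)
cv2.imwrite('pics/mouth.png',np.hstack(o))
E
```

```text
[534.255762    85.0847156  322.66513969] [ 1.79994880e+02 -3.47073069e-02  1.54658837e+02] [ 0.25418334 -0.78882659 -3.28494955] [ 0.07750035 -0.14874412  0.02221677]
now [534.3  85.1 322.7] [ 1.7999e+02 -3.0000e-02  1.5466e+02] turn rz deg -0.0 shift mm [-0.3 -1.   2.7]
side mouth exp [201. 261.] foot exp [200. 206.]
top mouth exp [205. 262.] foot exp [201. 247.]
```

View pics/mouth.png

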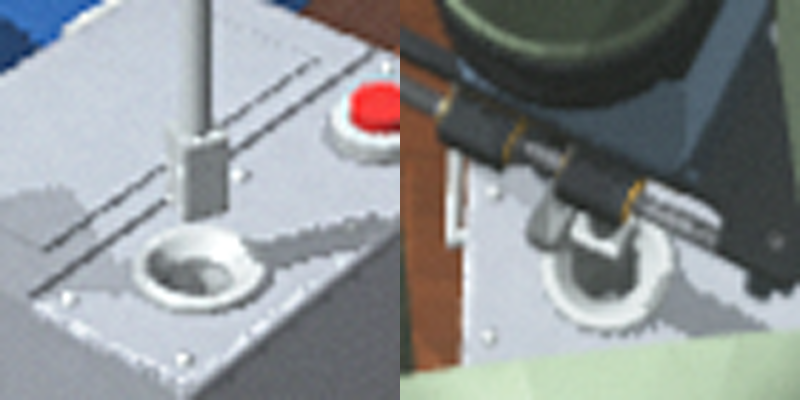

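The foot is centred over the mouth in both views: the collar is at (200,267) in the side crop, and in the top crop it lies where expected. I start lowering.

>>> {"fn": "send_rows", "kwargs": {
  "motion": [
    {"tx": 0,"ty": 0,"tz": 0.025,"rx": 0,"ry": 0,"rz": 0,"gripper": 1},
    {"tx": 0,"ty": 0,"tz": 0.025,"rx": 0,"ry": 0,"rz": 0,"gripper": 1},
    {"tx": 0,"ty": 0,"tz": 0.01,"rx": 0,"ry": 0,"rz": 0,"gripper": 1},
    {"tx": 0,"ty": 0,"tz": 0.01,"rx": 0,"ry": 0,"rz": 0,"gripper": 1},
    {"tx": 0,"ty": 0,"tz": 0.005,"rx": 0,"ry": 0,"rz": 0,"gripper": 1},
    {"tx": 0,"ty": 0,"tz": 0,"rx": 0,"ry": 0,"rz": 0,"gripper": 1}
  ]
}}

```text
time_s: 11.12
ee_pos: [534.5, 84.1, 285.5]
ee_rot: [-180.0, 0.0, 154.6]
force: [0.5, 0.1, -4.1]
gripper_width: 11.2
gripper_force: 40.0
```

>>> {"fn": "send_rows", "kwargs": {
  "motion": [
    {"tx": 0,"ty": 0,"tz": 0.005,"rx": 0,"ry": 0,"rz": 0,"gripper": 1},
    {"tx": 0,"ty": 0,"tz": 0,"rx": 0,"ry": 0,"rz": 0,"gripper": 1}
  ]
}}

```text
time_s: 11.38
ee_pos: [534.4, 84.1, 282.9]
ee_rot: [-180.0, -0.0, 154.6]
force: [-0.2, 0.0, -2.7]
gripper_width: 11.7
gripper_force: 40.0
```

>>> {"fn": "send_rows", "kwargs": {
  "motion": [
    {"tx": 0,"ty": 0,"tz": 0.006,"rx": 0,"ry": 0,"rz": 0,"gripper": 1},
    {"tx": 0,"ty": 0,"tz": 0,"rx": 0,"ry": 0,"rz": 0,"gripper": 1}
  ]
}}

```text
time_s: 11.62
ee_pos: [534.3, 84.1, 279.6]
ee_rot: [-180.0, -0.0, 154.6]
force: [-0.0, -0.3, -3.5]
gripper_width: 11.9
gripper_force: 40.0
```

>>> {"fn": "send_rows", "kwargs": {
  "motion": [
    {"tx": 0,"ty": 0,"tz": 0.006,"rx": 0,"ry": 0,"rz": 0,"gripper": 1},
    {"tx": 0,"ty": 0,"tz": 0.006,"rx": 0,"ry": 0,"rz": 0,"gripper": 1},
    {"tx": 0,"ty": 0,"tz": 0,"rx": 0,"ry": 0,"rz": 0,"gripper": 1}
  ]
}}

```text
time_s: 12.0
ee_pos: [534.3, 84.5, 273.4]
ee_rot: [180.0, -0.0, 154.6]
force: [0.4, 1.2, -3.0]
gripper_width: 11.9
gripper_force: 40.0
```

>>> {"fn": "send_rows", "kwargs": {
  "motion": [
    {"tx": 0,"ty": 0,"tz": 0.01,"rx": 0,"ry": 0,"rz": 0,"gripper": 1},
    {"tx": 0,"ty": 0,"tz": 0.01,"rx": 0,"ry": 0,"rz": 0,"gripper": 1},
    {"tx": 0,"ty": 0,"tz": 0.01,"rx": 0,"ry": 0,"rz": 0,"gripper": 1},
    {"tx": 0,"ty": 0,"tz": 0.01,"rx": 0,"ry": 0,"rz": 0,"gripper": 1},
    {"tx": 0,"ty": 0,"tz": 0,"rx": 0,"ry": 0,"rz": 0,"gripper": 1}
  ]
}}

```text
time_s: 12.62
ee_pos: [534.2, 84.2, 253.1]
ee_rot: [-180.0, -0.1, 154.6]
force: [-1.0, 1.3, -4.7]
gripper_width: 12.0
gripper_force: 40.0
```

>>> {"fn": "send_rows", "kwargs": {
  "motion": [
    {"tx": 0,"ty": 0,"tz": 0.012,"rx": 0,"ry": 0,"rz": 0,"gripper": 1},
    {"tx": 0,"ty": 0,"tz": 0.012,"rx": 0,"ry": 0,"rz": 0,"gripper": 1},
    {"tx": 0,"ty": 0,"tz": 0.012,"rx": 0,"ry": 0,"rz": 0,"gripper": 1},
    {"tx": 0,"ty": 0,"tz": 0.012,"rx": 0,"ry": 0,"rz": 0,"gripper": 1},
    {"tx": 0,"ty": 0,"tz": 0,"rx": 0,"ry": 0,"rz": 0,"gripper": 1}
  ]
}}

```text
time_s: 13.25
ee_pos: [534.2, 83.7, 228.9]
ee_rot: [-179.9, -0.0, 154.6]
force: [0.5, 2.3, -4.8]
gripper_width: 11.7
gripper_force: 40.0
```

>>> {"fn": "send_rows", "kwargs": {
  "motion": [
    {"tx": 0,"ty": 0,"tz": 0.012,"rx": 0,"ry": 0,"rz": 0,"gripper": 1},
    {"tx": 0,"ty": 0,"tz": 0.012,"rx": 0,"ry": 0,"rz": 0,"gripper": 1},
    {"tx": 0,"ty": 0,"tz": 0.012,"rx": 0,"ry": 0,"rz": 0,"gripper": 1},
    {"tx": 0,"ty": 0,"tz": 0,"rx": 0,"ry": 0,"rz": 0,"gripper": 1}
  ]
}}

```text
time_s: 13.75
ee_pos: [534.2, 83.9, 211.1]
ee_rot: [-179.9, -0.0, 154.6]
force: [-0.8, 1.0, -4.5]
gripper_width: 11.9
gripper_force: 40.0
```

>>> {"fn": "send_rows", "kwargs": {
  "motion": [
    {"tx": 0,"ty": 0,"tz": 0.006,"rx": 0,"ry": 0,"rz": 0,"gripper": 1},
    {"tx": 0,"ty": 0,"tz": 0,"rx": 0,"ry": 0,"rz": 0,"gripper": 1},
    {"tx": 0,"ty": 0,"tz": 0,"rx": 0,"ry": 0,"rz": 0,"gripper": 1}
  ]
}}

```text
time_s: 14.12
ee_pos: [534.5, 84.1, 208.9]
ee_rot: [-180.0, 0.0, 154.6]
force: [0.1, 0.1, -3.4]
gripper_width: 11.8
gripper_force: 40.0
```

>>> {"fn": "send_rows", "kwargs": {
  "motion": [
    {"tx": 0,"ty": 0,"tz": 0.006,"rx": 0,"ry": 0,"rz": 0,"gripper": 1},
    {"tx": 0,"ty": 0,"tz": 0.004,"rx": 0,"ry": 0,"rz": 0,"gripper": 1},
    {"tx": 0,"ty": 0,"tz": 0.004,"rx": 0,"ry": 0,"rz": 0,"gripper": 1},
    {"tx": 0,"ty": 0,"tz": 0,"rx": 0,"ry": 0,"rz": 0,"gripper": 1}
  ]
}}

```text
time_s: 14.62
ee_pos: [534.5, 84.1, 201.7]
ee_rot: [-180.0, -0.0, 154.6]
force: [-0.6, 0.8, -4.3]
gripper_width: 11.9
gripper_force: 40.0
```

>>> {"fn": "send_rows", "kwargs": {
  "motion": [
    {"tx": 0,"ty": 0,"tz": 0.004,"rx": 0,"ry": 0,"rz": 0,"gripper": 1},
    {"tx": 0,"ty": 0,"tz": 0,"rx": 0,"ry": 0,"rz": 0,"gripper": 1},
    {"tx": 0,"ty": 0,"tz": 0,"rx": 0,"ry": 0,"rz": 0,"gripper": 1}
  ]
}}

```text
time_s: 15.0
ee_pos: [534.4, 84.1, 199.8]
ee_rot: [-180.0, 0.0, 154.6]
force: [0.1, 0.7, -2.5]
gripper_width: 11.8
gripper_force: 40.0
```

>>> {"fn": "send_rows", "kwargs": {
  "motion": [
    {"tx": 0,"ty": 0,"tz": 0.004,"rx": 0,"ry": 0,"rz": 0,"gripper": 1},
    {"tx": 0,"ty": 0,"tz": 0,"rx": 0,"ry": 0,"rz": 0,"gripper": 1}
  ]
}}

```text
time_s: 15.25
ee_pos: [534.4, 84.1, 197.8]
ee_rot: [-180.0, -0.0, 154.6]
force: [0.6, 0.4, -3.9]
gripper_width: 11.6
gripper_force: 40.0
```

>>> {"fn": "send_rows", "kwargs": {
  "motion": [
    {"tx": 0,"ty": 0,"tz": 0.002,"rx": 0,"ry": 0,"rz": 0,"gripper": 1},
    {"tx": 0,"ty": 0,"tz": 0,"rx": 0,"ry": 0,"rz": 0,"gripper": 1}
  ]
}}

```text
time_s: 15.5
ee_pos: [534.6, 84.2, 197.4]
ee_rot: [180.0, 0.0, 154.6]
force: [-1.3, -0.3, -0.2]
gripper_width: 11.9
gripper_force: 40.0
```

>>> {"fn": "send_rows", "kwargs": {
  "motion": [
    {"tx": 0,"ty": 0,"tz": 0.002,"rx": 0,"ry": 0,"rz": 0,"gripper": 1},
    {"tx": 0,"ty": 0,"tz": 0,"rx": 0,"ry": 0,"rz": 0,"gripper": 1}
  ]
}}

```text
time_s: 15.75
ee_pos: [534.8, 84.2, 196.9]
ee_rot: [180.0, 0.1, 154.6]
force: [-1.4, 1.0, 5.0]
gripper_width: 11.8
gripper_force: 40.0
```

>>> {"fn": "send_rows", "kwargs": {
  "motion": [
    {"tx": 0,"ty": 0,"tz": 0,"rx": 0,"ry": 0,"rz": 0.3,"gripper": 1},
    {"tx": 0,"ty": 0,"tz": 0,"rx": 0,"ry": 0,"rz": 0,"gripper": 1}
  ]
}}

```text
time_s: 16.0
ee_pos: [535.1, 84.2, 196.9]
ee_rot: [179.9, 0.1, 145.5]
force: [-0.4, 0.8, 5.8]
gripper_width: 11.7
gripper_force: 40.0
```

>>> {"fn": "send_rows", "kwargs": {
  "motion": [
    {"tx": 0,"ty": 0,"tz": 0,"rx": 0,"ry": 0,"rz": 0.3,"gripper": 1},
    {"tx": 0,"ty": 0,"tz": 0,"rx": 0,"ry": 0,"rz": 0,"gripper": 1}
  ]
}}

```text
time_s: 16.25
ee_pos: [535.3, 84.0, 197.2]
ee_rot: [179.9, 0.1, 136.6]
force: [-1.4, -0.4, 6.2]
gripper_width: 11.6
gripper_force: 40.0
```

>>> {"fn": "send_rows", "kwargs": {
  "motion": [
    {"tx": 0,"ty": 0,"tz": 0,"rx": 0,"ry": 0,"rz": 0.3,"gripper": 1},
    {"tx": 0,"ty": 0,"tz": 0,"rx": 0,"ry": 0,"rz": 0,"gripper": 1}
  ]
}}

```text
time_s: 16.5
ee_pos: [534.9, 84.1, 196.8]
ee_rot: [179.9, 0.1, 127.6]
force: [-1.2, -0.2, 4.5]
gripper_width: 11.8
gripper_force: 40.0
```

>>> {"fn": "send_rows", "kwargs": {
  "motion": [
    {"tx": 0,"ty": 0,"tz": 0,"rx": 0,"ry": 0,"rz": 0.3,"gripper": 1},
    {"tx": 0,"ty": 0,"tz": 0,"rx": 0,"ry": 0,"rz": 0,"gripper": 1}
  ]
}}

```text
time_s: 16.75
ee_pos: [534.8, 84.0, 196.7]
ee_rot: [179.9, 0.0, 118.6]
force: [-0.9, -0.4, 4.9]
gripper_width: 11.6
gripper_force: 40.0
```

>>> {"fn": "send_rows", "kwargs": {
  "motion": [
    {"tx": 0,"ty": 0,"tz": 0,"rx": 0,"ry": 0,"rz": 0.3,"gripper": 1},
    {"tx": 0,"ty": 0,"tz": 0,"rx": 0,"ry": 0,"rz": 0,"gripper": 1}
  ]
}}

```text
time_s: 17.0
ee_pos: [534.9, 84.1, 196.7]
ee_rot: [179.9, 0.0, 109.6]
force: [-1.0, 0.2, 6.3]
gripper_width: 11.8
gripper_force: 40.0
```

>>> {"fn": "send_rows", "kwargs": {
  "motion": [
    {"tx": 0,"ty": 0,"tz": 0,"rx": 0,"ry": 0,"rz": 0.3,"gripper": 1},
    {"tx": 0,"ty": 0,"tz": 0,"rx": 0,"ry": 0,"rz": 0,"gripper": 1}
  ]
}}

```text
time_s: 17.25
ee_pos: [535.2, 84.1, 197.0]
ee_rot: [179.9, 0.0, 100.6]
force: [-1.2, 0.1, 5.7]
gripper_width: 11.7
gripper_force: 40.0
```

>>> {"fn": "send_rows", "kwargs": {
  "motion": [
    {"tx": 0,"ty": 0,"tz": 0,"rx": 0,"ry": 0,"rz": 0.3,"gripper": 1},
    {"tx": 0,"ty": 0,"tz": 0,"rx": 0,"ry": 0,"rz": 0,"gripper": 1}
  ]
}}

```text
time_s: 17.5
ee_pos: [535.5, 84.1, 197.2]
ee_rot: [179.8, 0.0, 91.6]
force: [-1.0, -0.4, 6.9]
gripper_width: 12.1
gripper_force: 40.0
```

>>> {"fn": "send_rows", "kwargs": {
  "motion": [
    {"tx": 0,"ty": 0,"tz": 0,"rx": 0,"ry": 0,"rz": 0.3,"gripper": 1},
    {"tx": 0,"ty": 0,"tz": 0,"rx": 0,"ry": 0,"rz": 0,"gripper": 1}
  ]
}}

```text
time_s: 17.75
ee_pos: [535.6, 84.1, 197.1]
ee_rot: [179.8, -0.0, 82.6]
force: [-0.8, -0.7, 6.0]
gripper_width: 11.9
gripper_force: 40.0
```

>>> {"fn": "send_rows", "kwargs": {
  "motion": [
    {"tx": 0,"ty": 0,"tz": 0,"rx": 0,"ry": 0,"rz": 0.3,"gripper": 1},
    {"tx": 0,"ty": 0,"tz": 0,"rx": 0,"ry": 0,"rz": 0,"gripper": 1}
  ]
}}

```text
time_s: 18.0
ee_pos: [535.6, 84.3, 197.1]
ee_rot: [179.8, -0.1, 73.6]
force: [0.3, -0.1, 5.3]
gripper_width: 11.5
gripper_force: 40.0
```

A full sweep gave no drop-in, so the foot is probably off the stem axis sideways. I lift slightly and feel the bore walls to centre it.

>>> {"fn": "send_rows", "kwargs": {
  "motion": [
    {"tx": 0,"ty": 0,"tz": -0.006,"rx": 0,"ry": 0,"rz": 0.05,"gripper": 1},
    {"tx": 0,"ty": 0,"tz": 0,"rx": 0,"ry": 0,"rz": 0,"gripper": 1}
  ]
}}

```text
time_s: 18.25
ee_pos: [534.2, 83.9, 198.3]
ee_rot: [-180.0, 0.1, 72.1]
force: [0.1, -0.5, -3.3]
gripper_width: 11.6
gripper_force: 40.0
```

>>> {"fn": "send_rows", "kwargs": {
  "motion": [
    {"tx": 0.004,"ty": 0,"tz": 0,"rx": 0,"ry": 0,"rz": 0,"gripper": 1},
    {"tx": 0,"ty": 0,"tz": 0,"rx": 0,"ry": 0,"rz": 0,"gripper": 1}
  ]
}}

```text
time_s: 18.5
ee_pos: [535.0, 86.1, 198.5]
ee_rot: [-180.0, 0.0, 72.1]
force: [-0.1, -0.1, -3.3]
gripper_width: 11.4
gripper_force: 40.0
```

>>> {"fn": "send_rows", "kwargs": {
  "motion": [
    {"tx": -0.008,"ty": 0,"tz": 0,"rx": 0,"ry": 0,"rz": 0,"gripper": 1},
    {"tx": 0,"ty": 0,"tz": 0,"rx": 0,"ry": 0,"rz": 0,"gripper": 1}
  ]
}}

```text
time_s: 18.75
ee_pos: [533.7, 82.6, 198.8]
ee_rot: [-180.0, -0.1, 72.1]
force: [-1.6, 1.3, -4.1]
gripper_width: 11.7
gripper_force: 40.0
```

>>> {"fn": "send_rows", "kwargs": {
  "motion": [
    {"tx": 0.004,"ty": 0.004,"tz": 0,"rx": 0,"ry": 0,"rz": 0,"gripper": 1},
    {"tx": 0,"ty": 0,"tz": 0,"rx": 0,"ry": 0,"rz": 0,"gripper": 1}
  ]
}}

```text
time_s: 19.0
ee_pos: [536.0, 83.6, 198.7]
ee_rot: [-179.9, 0.0, 72.1]
force: [-0.7, 2.0, -3.7]
gripper_width: 12.1
gripper_force: 40.0
```

>>> {"fn": "send_rows", "kwargs": {
  "motion": [
    {"tx": 0,"ty": -0.008,"tz": 0,"rx": 0,"ry": 0,"rz": 0,"gripper": 1},
    {"tx": 0,"ty": 0,"tz": 0,"rx": 0,"ry": 0,"rz": 0,"gripper": 1}
  ]
}}

```text
time_s: 19.25
ee_pos: [532.9, 84.5, 199.2]
ee_rot: [179.9, 0.0, 72.1]
force: [-0.1, 0.3, -3.9]
gripper_width: 11.8
gripper_force: 40.0
```

>>> {"fn": "send_rows", "kwargs": {
  "motion": [
    {"tx": 0.008,"ty": 0.004,"tz": 0,"rx": 0,"ry": 0,"rz": 0,"gripper": 1},
    {"tx": 0,"ty": 0,"tz": 0,"rx": 0,"ry": 0,"rz": 0,"gripper": 1},
    {"tx": 0,"ty": 0,"tz": 0,"rx": 0,"ry": 0,"rz": 0,"gripper": 1}
  ]
}}

```text
time_s: 19.62
ee_pos: [535.5, 87.5, 199.0]
ee_rot: [-180.0, 0.1, 72.1]
force: [-0.9, -2.0, -0.9]
gripper_width: 11.9
gripper_force: 40.0
```

>>> {"fn": "send_rows", "kwargs": {
  "motion": [
    {"tx": -0.014,"ty": 0,"tz": 0,"rx": 0,"ry": 0,"rz": 0,"gripper": 1},
    {"tx": 0,"ty": 0,"tz": 0,"rx": 0,"ry": 0,"rz": 0,"gripper": 1},
    {"tx": 0,"ty": 0,"tz": 0,"rx": 0,"ry": 0,"rz": 0,"gripper": 1}
  ]
}}

```text
time_s: 20.0
ee_pos: [533.7, 81.9, 199.0]
ee_rot: [180.0, -0.1, 72.1]
force: [-0.0, 2.9, -4.1]
gripper_width: 11.5
gripper_force: 40.0
```

>>> {"fn": "send_rows", "kwargs": {
  "motion": [
    {"tx": 0.008,"ty": 0.008,"tz": 0,"rx": 0,"ry": 0,"rz": 0,"gripper": 1},
    {"tx": 0,"ty": 0,"tz": 0,"rx": 0,"ry": 0,"rz": 0,"gripper": 1},
    {"tx": 0,"ty": 0,"tz": 0,"rx": 0,"ry": 0,"rz": 0,"gripper": 1}
  ]
}}

```text
time_s: 20.38
ee_pos: [537.6, 83.6, 198.7]
ee_rot: [-179.9, 0.1, 72.1]
force: [-4.3, -0.0, -1.2]
gripper_width: 11.8
gripper_force: 40.0
```

>>> {"fn": "send_rows", "kwargs": {
  "motion": [
    {"tx": 0,"ty": -0.016,"tz": 0,"rx": 0,"ry": 0,"rz": 0,"gripper": 1},
    {"tx": 0,"ty": 0,"tz": 0,"rx": 0,"ry": 0,"rz": 0,"gripper": 1},
    {"tx": 0,"ty": 0,"tz": 0,"rx": 0,"ry": 0,"rz": 0,"gripper": 1}
  ]
}}

```text
time_s: 20.75
ee_pos: [531.8, 85.9, 199.2]
ee_rot: [179.9, 0.0, 72.1]
force: [1.7, -2.6, -3.6]
gripper_width: 11.6
gripper_force: 40.0
```

Both walls touched: the bore axis is near (534.2, 85.0), about 1 mm further in +y. I recentre, turn back while lifted, then sweep clockwise again.

>>> {"fn": "send_rows", "kwargs": {
  "motion": [
    {"tx": 0,"ty": 0.0073,"tz": 0,"rx": 0,"ry": 0,"rz": 0,"gripper": 1},
    {"tx": 0,"ty": 0,"tz": 0,"rx": 0,"ry": 0,"rz": -0.34,"gripper": 1},
    {"tx": 0,"ty": 0,"tz": 0,"rx": 0,"ry": 0,"rz": -0.34,"gripper": 1},
    {"tx": 0,"ty": 0,"tz": 0,"rx": 0,"ry": 0,"rz": -0.34,"gripper": 1},
    {"tx": 0,"ty": 0,"tz": 0,"rx": 0,"ry": 0,"rz": -0.34,"gripper": 1},
    {"tx": 0,"ty": 0,"tz": 0,"rx": 0,"ry": 0,"rz": -0.34,"gripper": 1},
    {"tx": 0,"ty": 0,"tz": 0,"rx": 0,"ry": 0,"rz": -0.34,"gripper": 1},
    {"tx": 0,"ty": 0,"tz": 0,"rx": 0,"ry": 0,"rz": -0.34,"gripper": 1},
    {"tx": 0,"ty": 0,"tz": 0,"rx": 0,"ry": 0,"rz": -0.34,"gripper": 1},
    {"tx": 0,"ty": 0,"tz": 0,"rx": 0,"ry": 0,"rz": 0,"gripper": 1},
    {"tx": 0,"ty": 0,"tz": 0,"rx": 0,"ry": 0,"rz": 0,"gripper": 1}
  ]
}}

```text
time_s: 22.12
ee_pos: [534.5, 85.4, 198.9]
ee_rot: [180.0, -0.0, 153.5]
force: [-0.2, -0.3, -2.9]
gripper_width: 11.7
gripper_force: 40.0
```

>>> {"fn": "send_rows", "kwargs": {
  "motion": [
    {"tx": 0,"ty": 0,"tz": 0.003,"rx": 0,"ry": 0,"rz": 0,"gripper": 1},
    {"tx": 0,"ty": 0,"tz": 0.003,"rx": 0,"ry": 0,"rz": 0,"gripper": 1},
    {"tx": 0,"ty": 0,"tz": 0,"rx": 0,"ry": 0,"rz": 0,"gripper": 1}
  ]
}}

```text
time_s: 22.5
ee_pos: [534.7, 85.4, 196.6]
ee_rot: [180.0, 0.0, 153.7]
force: [-1.1, 0.7, 2.3]
gripper_width: 11.6
gripper_force: 40.0
```

>>> {"fn": "send_rows", "kwargs": {
  "motion": [
    {"tx": 0,"ty": 0,"tz": 0,"rx": 0,"ry": 0,"rz": 0.3,"gripper": 1},
    {"tx": 0,"ty": 0,"tz": 0,"rx": 0,"ry": 0,"rz": 0,"gripper": 1}
  ]
}}

```text
time_s: 22.75
ee_pos: [534.2, 85.0, 195.5]
ee_rot: [-180.0, -0.0, 144.8]
force: [0.6, 0.2, -2.4]
gripper_width: 11.9
gripper_force: 40.0
```

The force vanished and z dropped at yaw 145, so the socket has found the stem. I lower gently.

>>> {"fn": "send_rows", "kwargs": {
  "motion": [
    {"tx": 0,"ty": 0,"tz": 0.004,"rx": 0,"ry": 0,"rz": 0,"gripper": 1},
    {"tx": 0,"ty": 0,"tz": 0,"rx": 0,"ry": 0,"rz": 0,"gripper": 1}
  ]
}}

```text
time_s: 23.0
ee_pos: [534.2, 85.0, 193.3]
ee_rot: [-179.9, -0.0, 144.8]
force: [-0.9, 0.7, -3.5]
gripper_width: 11.7
gripper_force: 40.0
```

>>> {"fn": "send_rows", "kwargs": {
  "motion": [
    {"tx": 0,"ty": 0,"tz": 0.003,"rx": 0,"ry": 0,"rz": 0,"gripper": 1},
    {"tx": 0,"ty": 0,"tz": 0,"rx": 0,"ry": 0,"rz": 0,"gripper": 1}
  ]
}}

```text
time_s: 23.25
ee_pos: [534.3, 85.1, 192.1]
ee_rot: [-180.0, -0.0, 144.7]
force: [-0.4, -0.4, -2.5]
gripper_width: 12.1
gripper_force: 40.0
```

>>> {"fn": "send_rows", "kwargs": {
  "motion": [
    {"tx": 0,"ty": 0,"tz": 0.005,"rx": 0,"ry": 0,"rz": 0,"gripper": 1},
    {"tx": 0,"ty": 0,"tz": 0,"rx": 0,"ry": 0,"rz": 0,"gripper": 1}
  ]
}}

```text
time_s: 23.5
ee_pos: [534.3, 85.1, 189.6]
ee_rot: [-180.0, -0.0, 144.7]
force: [-0.6, -1.0, -3.3]
gripper_width: 11.9
gripper_force: 40.0
```

>>> {"fn": "send_rows", "kwargs": {
  "motion": [
    {"tx": 0,"ty": 0,"tz": 0.005,"rx": 0,"ry": 0,"rz": 0,"gripper": 1},
    {"tx": 0,"ty": 0,"tz": 0,"rx": 0,"ry": 0,"rz": 0,"gripper": 1}
  ]
}}

```text
time_s: 23.75
ee_pos: [534.3, 85.1, 187.1]
ee_rot: [-180.0, -0.0, 144.7]
force: [-0.8, -1.2, -4.3]
gripper_width: 11.7
gripper_force: 40.0
```

>>> {"fn": "send_rows", "kwargs": {
  "motion": [
    {"tx": 0,"ty": 0,"tz": 0.005,"rx": 0,"ry": 0,"rz": 0,"gripper": 1},
    {"tx": 0,"ty": 0,"tz": 0,"rx": 0,"ry": 0,"rz": 0,"gripper": 1}
  ]
}}

```text
time_s: 24.0
ee_pos: [534.3, 85.1, 184.6]
ee_rot: [-180.0, -0.0, 144.7]
force: [-0.7, -1.7, -2.9]
gripper_width: 12.0
gripper_force: 40.0
```

>>> {"fn": "send_rows", "kwargs": {
  "motion": [
    {"tx": 0,"ty": 0,"tz": 0.005,"rx": 0,"ry": 0,"rz": 0,"gripper": 1},
    {"tx": 0,"ty": 0,"tz": 0.003,"rx": 0,"ry": 0,"rz": 0,"gripper": 1},
    {"tx": 0,"ty": 0,"tz": 0,"rx": 0,"ry": 0,"rz": 0,"gripper": 1}
  ]
}}

```text
time_s: 24.38
ee_pos: [534.3, 85.2, 180.7]
ee_rot: [-180.0, -0.0, 144.7]
force: [-0.7, -0.9, -3.1]
gripper_width: 11.7
gripper_force: 40.0
```

>>> {"fn": "send_rows", "kwargs": {
  "motion": [
    {"tx": 0,"ty": 0,"tz": 0.005,"rx": 0,"ry": 0,"rz": 0,"gripper": 1},
    {"tx": 0,"ty": 0,"tz": 0.003,"rx": 0,"ry": 0,"rz": 0,"gripper": 1},
    {"tx": 0,"ty": 0,"tz": 0,"rx": 0,"ry": 0,"rz": 0,"gripper": 1}
  ]
}}

```text
time_s: 24.75
ee_pos: [534.3, 85.2, 176.7]
ee_rot: [-180.0, -0.0, 144.7]
force: [0.2, -1.1, -4.3]
gripper_width: 11.8
gripper_force: 40.0
```

>>> {"fn": "send_rows", "kwargs": {
  "motion": [
    {"tx": 0,"ty": 0,"tz": 0.004,"rx": 0,"ry": 0,"rz": 0,"gripper": 1},
    {"tx": 0,"ty": 0,"tz": 0.002,"rx": 0,"ry": 0,"rz": 0,"gripper": 1},
    {"tx": 0,"ty": 0,"tz": 0,"rx": 0,"ry": 0,"rz": 0,"gripper": 1}
  ]
}}

```text
time_s: 25.12
ee_pos: [534.4, 85.2, 173.8]
ee_rot: [-180.0, -0.0, 144.7]
force: [-1.1, -1.2, -3.4]
gripper_width: 11.9
gripper_force: 40.0
```

>>> {"fn": "send_rows", "kwargs": {
  "motion": [
    {"tx": 0,"ty": 0,"tz": 0.004,"rx": 0,"ry": 0,"rz": 0,"gripper": 1},
    {"tx": 0,"ty": 0,"tz": 0,"rx": 0,"ry": 0,"rz": 0,"gripper": 1}
  ]
}}

```text
time_s: 25.38
ee_pos: [534.4, 85.2, 171.9]
ee_rot: [-180.0, 0.0, 144.7]
force: [-1.3, -1.8, -1.8]
gripper_width: 12.2
gripper_force: 40.0
```

>>> {"fn": "send_rows", "kwargs": {
  "motion": [
    {"tx": 0,"ty": 0,"tz": 0.002,"rx": 0,"ry": 0,"rz": 0,"gripper": 1},
    {"tx": 0,"ty": 0,"tz": 0,"rx": 0,"ry": 0,"rz": 0,"gripper": 1}
  ]
}}

```text
time_s: 25.62
ee_pos: [534.6, 85.3, 171.9]
ee_rot: [180.0, 0.0, 144.7]
force: [-3.3, -0.8, 5.0]
gripper_width: 12.0
gripper_force: 40.0
```

The key is seated on the floor at TCP z 171.9, 26 mm below the tip contact. I reduce the grip to limit the torque, ease the press and turn clockwise.

>>> {"fn": "send_rows", "kwargs": {
  "motion": [
    {"tx": 0,"ty": 0,"tz": -0.001,"rx": 0,"ry": 0,"rz": 0,"gripper": 1},
    {"tx": 0,"ty": 0,"tz": 0,"rx": 0,"ry": 0,"rz": 0.15,"gripper": 1},
    {"tx": 0,"ty": 0,"tz": 0,"rx": 0,"ry": 0,"rz": 0.15,"gripper": 1},
    {"tx": 0,"ty": 0,"tz": 0,"rx": 0,"ry": 0,"rz": 0.15,"gripper": 1},
    {"tx": 0,"ty": 0,"tz": 0,"rx": 0,"ry": 0,"rz": 0.15,"gripper": 1}
  ],
  "grip_force": 24
}}

```text
time_s: 26.25
ee_pos: [534.9, 85.3, 171.8]
ee_rot: [179.9, 0.0, 126.6]
force: [-1.9, -1.3, 3.6]
gripper_width: 11.8
gripper_force: 24.0
```

```bash
python3 -c "
from h import *
s=env.state();print(s['torque'],s['force'],s['ee_rot'],s['gripper_width'])"
```

```text
[-0.32980614  0.44151335  0.09124745] [-1.87435297 -1.34262387  3.55313801] [1.79939894e+02 3.88821403e-02 1.26563358e+02] 11.794189098366122
```

>>> {"fn": "send_rows", "kwargs": {
  "motion": [
    {"tx": 0,"ty": 0,"tz": 0,"rx": 0,"ry": 0,"rz": 0.15,"gripper": 1},
    {"tx": 0,"ty": 0,"tz": 0,"rx": 0,"ry": 0,"rz": 0.15,"gripper": 1},
    {"tx": 0,"ty": 0,"tz": 0,"rx": 0,"ry": 0,"rz": 0.15,"gripper": 1},
    {"tx": 0,"ty": 0,"tz": 0,"rx": 0,"ry": 0,"rz": 0.15,"gripper": 1}
  ]
}}

```text
time_s: 26.75
ee_pos: [535.0, 85.3, 171.8]
ee_rot: [179.9, 0.0, 108.6]
force: [-2.1, -1.5, 3.2]
gripper_width: 11.7
gripper_force: 24.0
```

```bash
python3 -c "
from h import *
s=env.state();print(s['torque'],s['force'],s['ee_rot'],s['gripper_width'])"
```

```text
[-0.34620546  0.37976024  0.25017651] [-2.14395003 -1.45873044  3.1626157 ] [1.79915764e+02 3.29670589e-02 1.08601787e+02] 11.713077554327292
```

>>> {"fn": "send_rows", "kwargs": {
  "motion": [
    {"tx": 0,"ty": 0,"tz": 0,"rx": 0,"ry": 0,"rz": 0.15,"gripper": 1},
    {"tx": 0,"ty": 0,"tz": 0,"rx": 0,"ry": 0,"rz": 0.15,"gripper": 1},
    {"tx": 0,"ty": 0,"tz": 0,"rx": 0,"ry": 0,"rz": 0.15,"gripper": 1},
    {"tx": 0,"ty": 0,"tz": 0,"rx": 0,"ry": 0,"rz": 0.15,"gripper": 1},
    {"tx": 0,"ty": 0,"tz": 0,"rx": 0,"ry": 0,"rz": 0.15,"gripper": 1},
    {"tx": 0,"ty": 0,"tz": 0,"rx": 0,"ry": 0,"rz": 0.1,"gripper": 1}
  ]
}}

```text
time_s: 27.5
ee_pos: [535.1, 85.2, 171.8]
ee_rot: [179.9, 0.0, 83.1]
force: [-1.8, -0.2, 2.8]
gripper_width: 11.9
gripper_force: 24.0
```

```bash
python3 -c "
from h import *
s=env.state();print(s['torque'],s['force'],s['ee_rot'],s['gripper_width'])"
```

```text
[-0.46245983  0.34050796  0.212052  ] [-1.76491808 -0.2186081   2.79334083] [1.79895636e+02 4.35316897e-03 8.31444955e+01] 11.872159391820007
```

>>> {"fn": "send_rows", "kwargs": {
  "motion": [
    {"tx": 0,"ty": 0,"tz": 0,"rx": 0,"ry": 0,"rz": 0.08,"gripper": 1},
    {"tx": 0,"ty": 0,"tz": 0,"rx": 0,"ry": 0,"rz": 0.05,"gripper": 1}
  ]
}}

```text
time_s: 27.75
ee_pos: [535.0, 85.2, 171.8]
ee_rot: [179.9, -0.0, 79.3]
force: [-0.7, -1.5, 4.1]
gripper_width: 12.0
gripper_force: 24.0
```

```bash
python3 -c "
from h import *
s=env.state();print(s['torque'],s['force'],s['ee_rot'],s['gripper_width'])"
```

```text
[-0.47305924  0.28711315  0.24441764] [-0.6778821  -1.50892756  4.13772939] [ 1.79902382e+02 -3.46163514e-03  7.92762801e+01] 11.992627044651183
```

>>> {"fn": "send_rows", "kwargs": {
  "motion": [
    {"tx": 0,"ty": 0,"tz": 0,"rx": 0,"ry": 0,"rz": 0.07,"gripper": 1},
    {"tx": 0,"ty": 0,"tz": 0,"rx": 0,"ry": 0,"rz": 0,"gripper": 1}
  ]
}}

```text
time_s: 28.0
ee_pos: [534.9, 85.2, 171.8]
ee_rot: [179.9, -0.0, 77.2]
force: [-0.6, -0.8, 5.0]
gripper_width: 11.8
gripper_force: 24.0
```

```bash
python3 -c "
from h import *
s=env.state();print(s['torque'],s['effort'][5],s['ee_rot'],s['gripper_width'])"
```

```text
[-0.51343199  0.26865209  0.17100448] 0.2444672305136919 [ 1.79934092e+02 -1.47412976e-02  7.71850998e+01] 11.791566801987448
```

>>> {"fn": "send_rows", "kwargs": {
  "motion": [
    {"tx": 0,"ty": 0,"tz": 0,"rx": 0,"ry": 0,"rz": 0.07,"gripper": 1},
    {"tx": 0,"ty": 0,"tz": 0,"rx": 0,"ry": 0,"rz": 0,"gripper": 1}
  ]
}}

```text
time_s: 28.25
ee_pos: [534.8, 85.2, 171.8]
ee_rot: [179.9, -0.0, 75.0]
force: [-1.8, -1.3, 4.9]
gripper_width: 11.8
gripper_force: 24.0
```

```bash
python3 -c "
from h import *
s=env.state();print(s['torque'],s['effort'][5],s['ee_rot'],s['gripper_width'])"
```

```text
[-0.48691007  0.30755291  0.18395425] 0.23187824059277773 [ 1.79935948e+02 -1.55398763e-02  7.50189741e+01] 11.795373766080658
```

>>> {"fn": "send_rows", "kwargs": {
  "motion": [
    {"tx": 0,"ty": 0,"tz": 0,"rx": 0,"ry": 0,"rz": 0.07,"gripper": 1},
    {"tx": 0,"ty": 0,"tz": 0,"rx": 0,"ry": 0,"rz": 0,"gripper": 1}
  ]
}}

```text
time_s: 28.5
ee_pos: [534.8, 85.2, 171.8]
ee_rot: [179.9, -0.0, 72.9]
force: [-1.2, -1.9, 4.6]
gripper_width: 12.1
gripper_force: 24.0
```

```bash
python3 -c "
from h import *
s=env.state();print(s['torque'],s['effort'][5],s['ee_rot'],s['gripper_width'])"
```

```text
[-0.49551532  0.2552196   0.17446681] 0.22804212290793657 [ 1.79934214e+02 -1.82499882e-02  7.29205165e+01] 12.133455401058962
```

>>> {"fn": "send_rows", "kwargs": {
  "motion": [
    {"tx": 0,"ty": 0,"tz": 0,"rx": 0,"ry": 0,"rz": 0.05,"gripper": 1},
    {"tx": 0,"ty": 0,"tz": 0,"rx": 0,"ry": 0,"rz": 0,"gripper": 1}
  ]
}}

```text
time_s: 28.75
ee_pos: [534.8, 85.2, 171.8]
ee_rot: [179.9, -0.0, 71.4]
force: [-0.9, -1.5, 4.8]
gripper_width: 11.8
gripper_force: 24.0
```

```bash
python3 -c "
from h import *
s=env.state();print(s['torque'],s['effort'][5],s['ee_rot'],s['gripper_width'])"
```

```text
[-0.50800937  0.28027342  0.18379088] 0.22801224142313004 [ 1.79938150e+02 -1.61900318e-02  7.14253376e+01] 11.791420121800583
```

>>> {"fn": "send_rows", "kwargs": {
  "motion": [
    {"tx": 0,"ty": 0,"tz": 0,"rx": 0,"ry": 0,"rz": 0.05,"gripper": 1},
    {"tx": 0,"ty": 0,"tz": 0,"rx": 0,"ry": 0,"rz": 0,"gripper": 1}
  ]
}}

```text
time_s: 29.0
ee_pos: [534.8, 85.2, 171.8]
ee_rot: [179.9, -0.0, 69.9]
force: [-1.6, -1.7, 4.4]
gripper_width: 11.8
gripper_force: 24.0
```

```bash
python3 -c "
from h import *
s=env.state();print(s['torque'],s['effort'][5],s['ee_rot'],s['gripper_width'])"
```

```text
[-0.53927468  0.18053526  0.17167779] 0.22752171847969294 [ 1.79934991e+02 -1.64202997e-02  6.99271026e+01] 11.75260904877854
```

>>> {"fn": "send_rows", "kwargs": {
  "motion": [
    {"tx": 0,"ty": 0,"tz": 0,"rx": 0,"ry": 0,"rz": 0.05,"gripper": 1},
    {"tx": 0,"ty": 0,"tz": 0,"rx": 0,"ry": 0,"rz": 0,"gripper": 1}
  ]
}}

```text
time_s: 29.25
ee_pos: [534.8, 85.2, 171.8]
ee_rot: [179.9, -0.0, 68.4]
force: [-1.0, -1.7, 5.5]
gripper_width: 11.7
gripper_force: 24.0
```

```bash
python3 -c "
from h import *
s=env.state();print(s['torque'],s['effort'][5],s['ee_rot'],s['gripper_width'])"
```

```text
[-0.53696554  0.19371032  0.17531954] 0.22700139787048101 [ 1.79936604e+02 -1.59508263e-02  6.84283625e+01] 11.738624917911652
```

>>> {"fn": "send_rows", "kwargs": {
  "motion": [
    {"tx": 0,"ty": 0,"tz": 0,"rx": 0,"ry": 0,"rz": 0.05,"gripper": 1},
    {"tx": 0,"ty": 0,"tz": 0,"rx": 0,"ry": 0,"rz": 0,"gripper": 1}
  ]
}}

```text
time_s: 29.5
ee_pos: [534.8, 85.2, 171.8]
ee_rot: [179.9, -0.0, 66.9]
force: [-1.0, -2.3, 4.8]
gripper_width: 12.4
gripper_force: 24.0
```

```bash
python3 -c "
from h import *
s=env.state();print(s['torque'],s['effort'][5],s['ee_rot'],s['gripper_width'])"
```

```text
[-0.54794605  0.26511245  0.19874363] 0.22821987513452768 [ 1.79937759e+02 -2.06049104e-02  6.69261469e+01] 12.405817209279338
```

>>> {"fn": "send_rows", "kwargs": {
  "motion": [
    {"tx": 0,"ty": 0,"tz": 0,"rx": 0,"ry": 0,"rz": 0.05,"gripper": 1},
    {"tx": 0,"ty": 0,"tz": 0,"rx": 0,"ry": 0,"rz": 0,"gripper": 1}
  ]
}}

```text
time_s: 29.75
ee_pos: [534.8, 85.2, 171.8]
ee_rot: [179.9, -0.0, 65.4]
force: [-1.8, -0.9, 4.4]
gripper_width: 11.6
gripper_force: 24.0
```

```bash
python3 -c "
from h import *
s=env.state();print(s['torque'],s['effort'][5],s['ee_rot'],s['gripper_width'])"
```

```text
[-0.53660783  0.26202279  0.17588048] 0.226622368209064 [ 1.79940961e+02 -2.06758617e-02  6.54263922e+01] 11.643242342122267
```

>>> {"fn": "send_rows", "kwargs": {
  "motion": [
    {"tx": 0,"ty": 0,"tz": 0,"rx": 0,"ry": 0,"rz": 0.05,"gripper": 1},
    {"tx": 0,"ty": 0,"tz": 0,"rx": 0,"ry": 0,"rz": 0,"gripper": 1}
  ]
}}

```text
time_s: 30.0
ee_pos: [534.8, 85.2, 171.8]
ee_rot: [179.9, -0.0, 63.9]
force: [-1.0, -1.8, 5.3]
gripper_width: 12.2
gripper_force: 24.0
```

```bash
python3 -c "
from h import *
s=env.state();print(s['torque'],s['effort'][5],s['ee_rot'],s['gripper_width'])"
```

```text
[-0.56695622  0.25384658  0.16023388] 0.2255290187895298 [ 1.79934190e+02 -2.23790988e-02  6.39289656e+01] 12.203634304975266
```

>>> {"fn": "send_rows", "kwargs": {
  "motion": [
    {"tx": 0,"ty": 0,"tz": 0,"rx": 0,"ry": 0,"rz": 0.04,"gripper": 1},
    {"tx": 0,"ty": 0,"tz": 0,"rx": 0,"ry": 0,"rz": 0,"gripper": 1}
  ]
}}

```text
time_s: 30.25
ee_pos: [534.8, 85.1, 171.8]
ee_rot: [179.9, -0.0, 62.7]
force: [-1.1, -1.8, 5.4]
gripper_width: 12.0
gripper_force: 24.0
```

```bash
python3 -c "
from h import *
s=env.state();print(s['torque'],s['effort'][5],s['ee_rot'],s['gripper_width'])"
```

```text
[-0.57408993  0.26386898  0.20621135] 0.22560677491128445 [ 1.79939733e+02 -1.88258925e-02  6.27282133e+01] 12.048437852435834
```

>>> {"fn": "send_rows", "kwargs": {
  "motion": [
    {"tx": 0,"ty": 0,"tz": 0,"rx": 0,"ry": 0,"rz": 0.04,"gripper": 1},
    {"tx": 0,"ty": 0,"tz": 0,"rx": 0,"ry": 0,"rz": 0,"gripper": 1}
  ]
}}

```text
time_s: 30.5
ee_pos: [534.8, 85.1, 171.8]
ee_rot: [179.9, -0.0, 61.5]
force: [-1.1, -1.4, 5.7]
gripper_width: 11.6
gripper_force: 24.0
```

```bash
python3 -c "
from h import *
s=env.state();print(s['torque'],s['effort'][5],s['ee_rot'],s['gripper_width'])"
```

```text
[-0.54975084  0.19213942  0.20461602] 0.22525664884597063 [ 1.79937089e+02 -2.18582663e-02  6.15297799e+01] 11.568232376261172
```

>>> {"fn": "send_rows", "kwargs": {
  "motion": [
    {"tx": 0,"ty": 0,"tz": 0,"rx": 0,"ry": 0,"rz": 0.04,"gripper": 1},
    {"tx": 0,"ty": 0,"tz": 0,"rx": 0,"ry": 0,"rz": 0,"gripper": 1}
  ]
}}

```text
time_s: 30.75
ee_pos: [534.8, 85.1, 171.8]
ee_rot: [179.9, -0.0, 60.3]
force: [-1.1, -1.3, 5.9]
gripper_width: 11.8
gripper_force: 24.0
```

```bash
python3 -c "
from h import *
s=env.state();print(s['torque'],s['effort'][5],s['ee_rot'],s['gripper_width'])
g=grab('top');cv2.imwrite('pics/t.png',g['im'])"
```

```text
[-0.55601073  0.2385286   0.20305044] 0.22476263344287872 [ 1.79939083e+02 -2.14707417e-02  6.03301720e+01] 11.76187600743367
```

```bash
python3 - <<'E'
from h import *
o=[]
s=env.state();e=s['ee_pos'];y=np.radians(s['ee_rot'][2])
for n in('side','top'):
    g=grab(n);u,v=proj(g,[e[0],e[1],180]);w=32;x0,y0=int(u)-w,int(v)-w;k=400/(2*w)
    c=cv2.resize(g['im'][y0:y0+2*w,x0:x0+2*w],(400,400),interpolation=cv2.INTER_CUBIC)
    for da,col in((0,(0,255,0)),(10,(0,0,255)),(20,(255,0,0))):
        for sg in(1,-1):
            a=y+np.radians(da);p=proj(g,[e[0]+sg*42*np.cos(a),e[1]+sg*42*np.sin(a),180.8])
            cv2.circle(c,tuple(int(t) for t in (p-[x0,y0]+.5)*k),4,col,1)
    o.append(c)
cv2.imwrite('pics/bar.png',np.hstack(o))
E
```

```text
(no output)
```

View pics/bar.png

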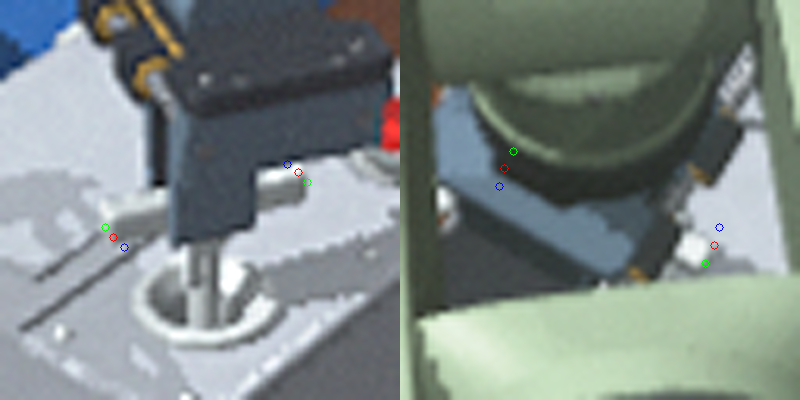

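The bar ends, at (107,218) and (302,185), sit on the no-slip marks, so the key is turning with the gripper. I continue in small steps until the stop is felt.

>>> {"fn": "send_rows", "kwargs": {
  "motion": [
    {"tx": 0,"ty": 0,"tz": 0,"rx": 0,"ry": 0,"rz": 0.04,"gripper": 1},
    {"tx": 0,"ty": 0,"tz": 0,"rx": 0,"ry": 0,"rz": 0,"gripper": 1}
  ]
}}

```text
time_s: 31.15
ee_pos: [534.8, 85.1, 171.8]
ee_rot: [179.9, -0.0, 59.1]
force: [-0.5, -0.3, 4.9]
gripper_width: 11.9
gripper_force: 24.0
```

```bash
python3 -c "
from h import *
s=env.state();print(s['torque'],s['effort'][5],s['ee_rot'],s['gripper_width'])"
```

```text
[-0.54533566  0.28894856  0.19973047] 0.22589557338505983 [ 1.79937940e+02 -2.79804379e-02  5.91274826e+01] 11.89434126056437
```

>>> {"fn": "send_rows", "kwargs": {
  "motion": [
    {"tx": 0,"ty": 0,"tz": 0,"rx": 0,"ry": 0,"rz": 0.04,"gripper": 1},
    {"tx": 0,"ty": 0,"tz": 0,"rx": 0,"ry": 0,"rz": 0,"gripper": 1}
  ]
}}

```text
time_s: 31.4
ee_pos: [534.8, 85.1, 171.8]
ee_rot: [179.9, -0.0, 57.9]
force: [-0.6, -2.1, 5.2]
gripper_width: 11.9
gripper_force: 24.0
```

```bash
python3 -c "
from h import *
s=env.state();print(s['torque'],s['effort'][5],s['ee_rot'],s['gripper_width'])"
```

```text
[-0.52349291  0.31809907  0.18751954] 0.22318897303193808 [ 1.79944076e+02 -2.44498068e-02  5.79262553e+01] 11.902839480064431
```

>>> {"fn": "send_rows", "kwargs": {
  "motion": [
    {"tx": 0,"ty": 0,"tz": 0,"rx": 0,"ry": 0,"rz": 0.04,"gripper": 1},
    {"tx": 0,"ty": 0,"tz": 0,"rx": 0,"ry": 0,"rz": 0,"gripper": 1}
  ]
}}

```text
time_s: 31.65
ee_pos: [534.8, 85.1, 171.8]
ee_rot: [179.9, -0.0, 56.7]
force: [-0.9, -1.9, 5.7]
gripper_width: 12.0
gripper_force: 24.0
```

```bash
python3 -c "
from h import *
s=env.state();print(s['torque'],s['effort'][5],s['ee_rot'],s['gripper_width'])"
```

```text
[-0.57058614  0.27098636  0.18641115] 0.22293321322649717 [ 1.79941301e+02 -2.56136951e-02  5.67295415e+01] 12.024152673154472
```

>>> {"fn": "send_rows", "kwargs": {
  "motion": [
    {"tx": 0,"ty": 0,"tz": 0,"rx": 0,"ry": 0,"rz": 0.04,"gripper": 1},
    {"tx": 0,"ty": 0,"tz": 0,"rx": 0,"ry": 0,"rz": 0,"gripper": 1}
  ]
}}

```text
time_s: 31.9
ee_pos: [534.8, 85.1, 171.8]
ee_rot: [179.9, -0.0, 55.5]
force: [-0.6, -2.0, 6.0]
gripper_width: 12.2
gripper_force: 24.0
```

```bash
python3 -c "
from h import *
s=env.state();print(s['torque'],s['effort'][5],s['ee_rot'],s['gripper_width'])"
```

```text
[-0.61405787  0.23447522  0.21847692] 0.2608974650502205 [ 1.79938486e+02 -2.97039030e-02  5.55342055e+01] 12.169059976803519
```

>>> {"fn": "send_rows", "kwargs": {
  "motion": [
    {"tx": 0,"ty": 0,"tz": 0,"rx": 0,"ry": 0,"rz": 0.02,"gripper": 1},
    {"tx": 0,"ty": 0,"tz": 0,"rx": 0,"ry": 0,"rz": 0,"gripper": 1}
  ]
}}

```text
time_s: 32.15
ee_pos: [534.9, 85.1, 171.8]
ee_rot: [179.9, -0.0, 55.0]
force: [-1.5, -1.2, 4.2]
gripper_width: 11.9
gripper_force: 24.0
```

```bash
python3 -c "
from h import *
s=env.state();print(s['torque'],s['effort'][5],s['ee_rot'],s['gripper_width'])"
```

```text
[-0.56319665  0.19119715  0.35115557] 0.32212969847023487 [ 1.79933614e+02 -3.19303239e-02  5.49516536e+01] 11.945505161462787
```

The torque rose to 0.32 Nm, so this is the stop. I relax the twist, open and lift straight off.

>>> {"fn": "send_rows", "kwargs": {
  "motion": [
    {"tx": 0,"ty": 0,"tz": 0,"rx": 0,"ry": 0,"rz": -0.05,"gripper": 1},
    {"tx": 0,"ty": 0,"tz": 0,"rx": 0,"ry": 0,"rz": 0,"gripper": 0},
    {"tx": 0,"ty": 0,"tz": 0,"rx": 0,"ry": 0,"rz": 0,"gripper": 0},
    {"tx": 0,"ty": 0,"tz": 0,"rx": 0,"ry": 0,"rz": 0,"gripper": 0},
    {"tx": 0,"ty": 0,"tz": 0,"rx": 0,"ry": 0,"rz": 0,"gripper": 0}
  ]
}}

```text
time_s: 32.78
ee_pos: [534.4, 85.3, 171.2]
ee_rot: [-180.0, -0.0, 56.5]
force: [-0.0, 0.3, -0.3]
gripper_width: 45.4
gripper_force: 0.0
```

>>> {"fn": "send_rows", "kwargs": {
  "motion": [
    {"tx": 0,"ty": 0,"tz": -0.02,"rx": 0,"ry": 0,"rz": 0,"gripper": 0},
    {"tx": 0,"ty": 0,"tz": -0.03,"rx": 0,"ry": 0,"rz": 0,"gripper": 0},
    {"tx": 0,"ty": 0,"tz": -0.05,"rx": 0,"ry": 0,"rz": 0,"gripper": 0},
    {"tx": 0,"ty": 0,"tz": -0.04,"rx": 0,"ry": 0,"rz": 0,"gripper": 0},
    {"tx": 0,"ty": 0,"tz": 0,"rx": 0,"ry": 0,"rz": 0,"gripper": 1}
  ]
}}

```text
time_s: 33.4
ee_pos: [535.7, 85.4, 244.0]
ee_rot: [179.8, -0.2, 56.5]
force: [0.8, -0.7, 0.4]
gripper_width: 38.1
gripper_force: 0.0
```

```bash
python3 -c "
from h import *
from plan import plan
plan([533.5,-52.5,240],90)
g=grab('side');print(proj(g,[534.3,85,181]))"
```

```text
now [535.7  85.4 244. ] [179.77  -0.2   56.49] turn rz deg -33.51 shift mm [-137.9   -2.2    4. ]
[248.92655178 176.22119307]
```

Released, with the key left standing. Now to the push button with the fingers closed and the gripper turned so its body stays off the lid.

>>> {"fn": "send_rows", "kwargs": {
  "motion": [
    {"tx": 0,"ty": 0,"tz": 0,"rx": 0,"ry": 0,"rz": -0.343,"gripper": 1},
    {"tx": 0,"ty": 0,"tz": 0,"rx": 0,"ry": 0,"rz": -0.343,"gripper": 1},
    {"tx": 0,"ty": 0,"tz": 0,"rx": 0,"ry": 0,"rz": -0.343,"gripper": 1},
    {"tx": 0,"ty": 0,"tz": 0,"rx": 0,"ry": 0,"rz": -0.343,"gripper": 1},
    {"tx": 0,"ty": 0,"tz": 0,"rx": 0,"ry": 0,"rz": -0.343,"gripper": 1},
    {"tx": 0,"ty": 0,"tz": 0,"rx": 0,"ry": 0,"rz": -0.343,"gripper": 1},
    {"tx": 0,"ty": 0,"tz": 0,"rx": 0,"ry": 0,"rz": -0.343,"gripper": 1},
    {"tx": 0,"ty": 0,"tz": 0,"rx": 0,"ry": 0,"rz": -0.343,"gripper": 1},
    {"tx": 0,"ty": 0,"tz": 0,"rx": 0,"ry": 0,"rz": -0.343,"gripper": 1},
    {"tx": 0,"ty": 0,"tz": 0,"rx": 0,"ry": 0,"rz": -0.343,"gripper": 1},
    {"tx": 0,"ty": 0,"tz": 0,"rx": 0,"ry": 0,"rz": -0.343,"gripper": 1},
    {"tx": 0,"ty": 0,"tz": 0,"rx": 0,"ry": 0,"rz": -0.343,"gripper": 1}
  ]
}}

```text
time_s: 34.95
ee_pos: [533.8, 85.1, 240.4]
ee_rot: [-180.0, -0.1, -179.7]
force: [-0.4, -0.1, 0.6]
gripper_width: 0.7
gripper_force: 0.0
```

>>> {"fn": "send_rows", "kwargs": {
  "motion": [
    {"tx": 0,"ty": -0.055,"tz": 0,"rx": 0,"ry": 0,"rz": 0,"gripper": 1},
    {"tx": 0,"ty": -0.055,"tz": 0,"rx": 0,"ry": 0,"rz": 0,"gripper": 1},
    {"tx": 0,"ty": -0.055,"tz": 0,"rx": 0,"ry": 0,"rz": 0,"gripper": 1},
    {"tx": 0,"ty": -0.055,"tz": 0,"rx": 0,"ry": 0,"rz": 0,"gripper": 1},
    {"tx": 0,"ty": -0.055,"tz": 0,"rx": 0,"ry": 0,"rz": 0,"gripper": 1},
    {"tx": 0,"ty": 0,"tz": 0.04,"rx": 0,"ry": 0,"rz": 0,"gripper": 1},
    {"tx": 0,"ty": 0,"tz": 0.04,"rx": 0,"ry": 0,"rz": 0,"gripper": 1},
    {"tx": 0,"ty": 0,"tz": 0.04,"rx": 0,"ry": 0,"rz": 0,"gripper": 1},
    {"tx": 0,"ty": 0,"tz": 0.03,"rx": 0,"ry": 0,"rz": 0,"gripper": 1},
    {"tx": 0,"ty": 0,"tz": 0,"rx": 0,"ry": 0,"rz": 0,"gripper": 1}
  ]
}}

```text
time_s: 36.2
ee_pos: [533.4, -52.2, 165.0]
ee_rot: [180.0, -0.2, 180.0]
force: [0.1, 0.8, -0.0]
gripper_width: 0.4
gripper_force: 0.0
```

Down to 145 in steps.

>>> {"fn": "send_rows", "kwargs": {
  "motion": [
    {"tx": 0,"ty": 0,"tz": 0.016,"rx": 0,"ry": 0,"rz": 0,"gripper": 1},
    {"tx": 0,"ty": 0,"tz": 0.012,"rx": 0,"ry": 0,"rz": 0,"gripper": 1},
    {"tx": 0,"ty": 0,"tz": 0.008,"rx": 0,"ry": 0,"rz": 0,"gripper": 1},
    {"tx": 0,"ty": 0,"tz": 0,"rx": 0,"ry": 0,"rz": 0,"gripper": 1}
  ]
}}

```text
time_s: 36.7
ee_pos: [534.6, -52.3, 148.7]
ee_rot: [-180.0, 0.0, 180.0]
force: [-0.3, 0.6, 2.1]
gripper_width: 0.9
gripper_force: 1.3
```

>>> {"fn": "send_rows", "kwargs": {
  "motion": [
    {"tx": 0,"ty": 0,"tz": 0.004,"rx": 0,"ry": 0,"rz": 0,"gripper": 1},
    {"tx": 0,"ty": 0,"tz": 0,"rx": 0,"ry": 0,"rz": 0,"gripper": 1}
  ]
}}

```text
time_s: 36.95
ee_pos: [534.6, -52.3, 146.7]
ee_rot: [-180.0, 0.0, 180.0]
force: [-0.5, 0.7, 3.1]
gripper_width: 0.4
gripper_force: 1.8
```

>>> {"fn": "send_rows", "kwargs": {
  "motion": [
    {"tx": 0,"ty": 0,"tz": 0.004,"rx": 0,"ry": 0,"rz": 0,"gripper": 1},
    {"tx": 0,"ty": 0,"tz": 0.002,"rx": 0,"ry": 0,"rz": 0,"gripper": 1},
    {"tx": 0,"ty": 0,"tz": 0,"rx": 0,"ry": 0,"rz": 0,"gripper": 1},
    {"tx": 0,"ty": 0,"tz": 0,"rx": 0,"ry": 0,"rz": 0,"gripper": 1},
    {"tx": 0,"ty": 0,"tz": 0,"rx": 0,"ry": 0,"rz": 0,"gripper": 1}
  ]
}}

```text
time_s: 37.58
ee_pos: [534.7, -52.3, 146.0]
ee_rot: [-180.0, 0.1, 180.0]
force: [-3.6, 0.4, 17.0]
gripper_width: 0.3
gripper_force: 8.4
```

>>> {"fn": "send_rows", "kwargs": {
  "motion": [
    {"tx": 0,"ty": 0,"tz": -0.02,"rx": 0,"ry": 0,"rz": 0,"gripper": 1},
    {"tx": 0,"ty": 0,"tz": -0.04,"rx": 0,"ry": 0,"rz": 0,"gripper": 1},
    {"tx": 0.04,"ty": 0,"tz": -0.06,"rx": 0,"ry": 0,"rz": 0,"gripper": 1},
    {"tx": 0.06,"ty": -0.06,"tz": -0.06,"rx": 0,"ry": 0,"rz": 0,"gripper": 1},
    {"tx": 0.06,"ty": -0.06,"tz": -0.06,"rx": 0,"ry": 0,"rz": 0,"gripper": 1},
    {"tx": 0.04,"ty": -0.08,"tz": -0.04,"rx": 0,"ry": 0,"rz": 0,"gripper": 1},
    {"tx": 0,"ty": -0.08,"tz": 0,"rx": 0,"ry": 0,"rz": 0,"gripper": 1},
    {"tx": 0,"ty": -0.08,"tz": 0,"rx": 0,"ry": 0,"rz": 0,"gripper": 1},
    {"tx": 0,"ty": -0.08,"tz": 0,"rx": 0,"ry": 0,"rz": 0,"gripper": 1},
    {"tx": 0,"ty": 0,"tz": 0,"rx": 0,"ry": 0,"rz": 0,"gripper": 1},
    {"tx": 0,"ty": 0,"tz": 0,"rx": 0,"ry": 0,"rz": 0,"gripper": 1}
  ]
}}

```text
time_s: 38.95
ee_pos: [433.9, -271.7, 282.9]
ee_rot: [179.9, -0.1, 180.0]
force: [0.4, 1.3, -0.3]
gripper_width: 0.8
gripper_force: 0.0
```

```bash
python3 -c "
from h import *
g=grab('side');cv2.imwrite('pics/end.png',cv2.resize(g['im'],(800,600)));print(env.state()['time_s'])"
```

```text
39.0
```

View pics/end.png

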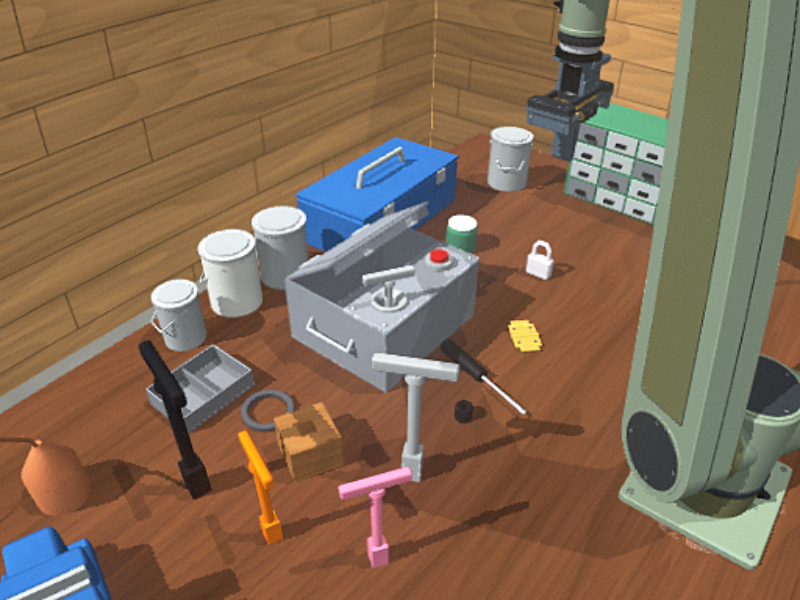

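The lid is up, with its front edge at about (420,215). The key stands in the shaft at (388,290), everything else is in place and the robot is clear. Handing in.

```bash
python3 -c "
from workcell import env
print(env.job_done())"
```

```text
the job is handed in; nothing more can be done
None
```

The job is handed in at about 39 s: the bolt was turned to its stop, the key left standing in the shaft, and the button pressed so that the lid sprang up, with nothing else on the shelf moved.

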